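# Nest the sampling dippers on the snap hook

## Robot

A 7-joint arm with a two-finger parallel gripper is mounted at the origin on the work surface; the furniture and walls round the work are solid. World frame = base frame: x ahead of the robot, y to its left, z up, the work surface at z = 0. Lengths are in m, angles in rad, forces in N, time in s.
With the tool pointing down it reaches from about 0.425 to 0.925 m from the base axis. Payload 6.8 kg.
Tool frame: the origin (TCP) lies between the finger pads; the fingertips stand 17 mm ahead of it and the grasp point (between the pads) lies 2 mm behind it; z points along the fingers, y is the direction in which the jaws open and shut (so a half turn about z gives the same grasp; the last joint's range is limited). The gripper opens to 85 mm and grips with 20 to 120 N. Pads are 22 mm wide; open, the fingers measure 114 mm over their backs; the gripper's body (76 mm by 85 mm) begins 54 mm behind the grasp point. The pads swing forward as they close: fully open they stand 13 mm farther back than shut.
Start: joints at [-1.259, 0.477, 0.022, 1.555, -0.011, 1.109, -0.083], TCP at [0.275, 0.616, 0.248] pointing down, gripper open.
Joint ranges: [-2.96, 2.96], [-0.34, 2.1], [-1.41, 1.46], [0.24, 2.44], [-1.37, 4.51], [0.17, 1.92], [-2.96, 2.96]. Speed limits (rad/s): [2.39, 2.39, 3.14, 3.14, 3.14, 3.14, 3.14].

## Interface

Orientations are given as a unit quaternion [w, x, y, z].
In Python, from station import r, viewer gives the robot as it stands.
- The arm moves only by the tool drive_tool, never from a script. Its argument "deltas" is a list of rows, each a list of 7 numbers: the shift along the tool's x, y, z in mm, then the turn, a rotation vector about the tool's x, y, z in rad, then the closure, from 0 (fully open) to 1 (shut). In form: [[x, y, z, wx, wy, wz, gripper], ...]. A call has 1 to 8 rows; each row is the pose to reach, as a shift and turn from the pose measured when the call began, along the tool's axes at that moment; what a row does not reach only later rows make up. A row lasts 1/10 s, in which the tool goes at most 50 mm and 8.59 degrees, less where a joint would pass 70% of its speed; a pose out of reach is approached as far as the arm can. A call with a gripper value outside its range is refused whole. The fingers move at their own pace and stop on an object; "force" is the grip in N (left out, the last holds). Time passes only in rows, so rows that repeat a pose let the fingers close. It gives the time, the measured TCP pose, the force and the opening at its end, in the units of the state.
- r.get_obs(): the state, without advancing time (a new reading comes with each control period).
- viewer.camera(name): name is "scene" or "top" or "wrist"; returns (picture, depth): 480x640x3 uint8, blue, green, red; 480x640 float32, m along the optical axis (not along the pixel's ray), 0 where there is no reading.
- viewer.camera_params(name): a dict with "vfov" (degrees; the focal length in pixels is half the picture's height over the tangent of half this angle, whatever the lens; pixels are square), "cx", "cy" (the principal point, pixels), "dist" ([k1, k2, p1, p2, k3] as OpenCV has them; the pictures are not rectified), "R" (3x3) and "t" (3): a world point X has camera coordinates R X + t. Camera axes: x right, y down, z forward; pixel columns grow to the right and rows downward; lengths in m; the calibration is good to about 2 mm. A picture is of the moment at which its call begins: read the wrist's pose just before it. camera_params takes no time and is no camera call; for the wrist camera it gives the pose at the moment of the call.
- r.job_done(): hands the job in, once; it reports no verdict.
The state is a dict: "t": time; "joints": joint angles; "qvel": joint speeds; "joint_efforts": joint torques, N m; "tool_pos": TCP position; "tool_rot": TCP orientation; "contact_force": force on the tool from outside, world axes, zero at the start; "torque": the same for the moment, N m; "gripper_width": opening from 0.0 (shut) to 1.0 (fully open).
Only numpy, scipy, OpenCV 4.12 (cv2) and the standard library are available. Lean on these libraries where they do the work, as an engineer would, in place of code of your own. Each camera call takes 0.05 s, during which the arm holds its last target.

## Task

Put the three steel sampling dippers away on the snap hook of the retort stand, largest first, then the medium, then the small one, so that their cups nest. Lower each eye over the upright prong and press it gently past the spring gate until you feel it fully home and the gate has snapped shut over it; only then let go, so that nothing drops. Never force the hook, and leave the glassware standing about undisturbed.

Things in the scene. Friction and masses are not known exactly. Their poses are not given: they have to be found in the camera images.
- stand: fixed retort stand: base plate 185 x 110 x 12 mm, rod 75 mm behind the prong (top at 285 mm), and a snap hook clamped to the rod. Origin on the bench below the axis of the hook's upright prong; z up; x from prong to rod, so dippers come in from the -x side. The clamp is set anew each time: the hook's seat lies 195 to 250 mm above the bench, unmeasured; feel or see it. The clamp never slides
- hook_axis (a point): point on the prong's axis, 12 mm above the bench; only x, y matter; axes as the stand's. Seat: a soft rubber washer 17 mm wide round the prong's foot, on a level arm 8 mm wide (giving 1 mm per 7 N, at most 3 mm). Prong 8 mm thick, rising 34 mm above the seat, its top 9 mm tapering. A sloping strap below, its rubber end at x = -23 mm 94 mm below the seat, stops the hung handle. About 9 N on the seat is right, over 20 N too much
- gate (a joint): spring gate, rad, 0 = shut: a 5 mm bar 24 mm above the seat, hinged 23 mm behind the prong, its free end meeting the prong's back. Swings only down (positive, to 0.95): an eye pressed down the prong pushes it down some 13 mm with 7 N at most, then it snaps up over the eye. A dipper's own weight does not pass it
- large: loose steel dipper, 130 to 190 g: flat-bottomed cup, outside radius 38, height 55, wall 2 mm; flat upright handle outside it, x 38 to 41 mm, 12 mm wide along y; on top a level lug 3 mm thick runs on in +x to a round eye, 18 mm outside, hole 11 mm, hole centre x = 66 mm; lug underside at z = 165 mm. Origin: centre of cup's underside, z up, x to the eye. Hung, its x points as the stand's x
- large_grip (a point): middle of the large dipper's handle strip, 10 mm below the lug's underside (x = 39.5 mm, z = 155 mm in the dipper's frame): where to pinch it from above, across the 12 mm width (fingers closing along the dipper's y)
- large_eye (a point): centre of the large dipper's eye at the underside of the lug
- medium: loose steel dipper, 105 to 155 g, like the large one but cup radius 26, height 46 mm, handle x 26 to 29 mm and 16 mm wide, hole centre x = 62 mm, lug underside at z = 163 mm. Home, its lug lies on the large one's lug (3 mm higher) and its cup hangs in the large cup
- medium_grip (a point): middle of the medium dipper's handle strip, 10 mm below the lug's underside (x = 27.5 mm, z = 153 mm); pinch across the 16 mm width
- medium_eye (a point): centre of the medium dipper's eye at the underside of the lug
- small: loose steel dipper, 80 to 120 g, like the others but cup radius 15, height 38 mm, handle x 15 to 18 mm and 20 mm wide, hole centre x = 59 mm, lug underside at z = 161 mm. Home, its lug lies on the medium one's lug (3 mm higher) and its cup hangs in the medium cup
- small_grip (a point): middle of the small dipper's handle strip, 10 mm below the lug's underside (x = 16.5 mm, z = 151 mm); pinch across the 20 mm width
- small_eye (a point): centre of the small dipper's eye at the underside of the lug
- beaker: bystander: clear beaker, 53 mm wide, 60 mm high, upright; origin at the centre of its underside
- vial: bystander: small vial with black cap, 24 mm wide, 56 mm high, upright; origin at the centre of its underside
- flask: bystander: conical flask with pink content, 65 mm wide, 84 mm high, upright; origin at the centre of its underside
- petri: bystander: petri dish, 61 mm wide, 16 mm high; origin at the centre of its underside

How it is judged:
By the outcome, as a careful person would: the job done as asked, in the order asked, and still so for the second after the job is handed in, with the robot touching nothing.
It also fails if it takes over 72 s, if anything falls off the work surface, if the arm or the gripper's body presses on something with over 40 N, if the wrist force passes 120 N, or if a joint passes its speed limit or range.

## Working session

There is one attempt and no reset: what is moved stays moved. The work goes in short steps, Python scripts to look and compute and a tool call to move; the robot and the scene stay as the last step left them, time stands still between calls to the robot, and variables do not carry over. Pictures are saved under pics/ and viewed, and the job is handed in when it is done.

Besides the shell and the picture viewer there is one more tool, called after "Emit:" by a JSON object that holds its "name" and its "arguments". drive_tool: Moves the arm, as the interface text tells. Its arguments: {"type":"object","properties":{"deltas":{"type":"array","items":{"type":"array","items":{"type":"number"}}},"force":{"type":"number"}},"required":["deltas"]}

```bash
ls; mkdir -p pics
cat > h.py <<'E'
import numpy as np, cv2
from station import r, viewer
def shot(n,f):
    p=viewer.camera_params(n); im,d=viewer.camera(n); im=np.array(im)
    cv2.imwrite('pics/%s.png'%f,im); np.savez('pics/%s.npz'%f,im=im,d=d,R=p['R'],t=p['t'],vf=p['vfov'],cx=p['cx'],cy=p['cy'],dist=p['dist'])
    return im,d,p
def load(f):
    z=np.load('pics/%s.npz'%f); return z
def K(z):
    f=240/np.tan(np.radians(float(z['vf']))/2); return np.array([[f,0,float(z['cx'])],[0,f,float(z['cy'])],[0,0,1]])
def ray(z,uv):
    q=cv2.undistortPoints(np.array(uv,float).reshape(-1,1,2),K(z),z['dist']).reshape(-1,2)
    return np.c_[q,np.ones(len(q))]
def atz(z,uv,h):
    d=ray(z,uv)@z['R']; c=-z['R'].T@z['t']
    return c+d*((h-c[2])/d[:,2])[:,None]
def cloud(z):
    v,u=np.mgrid[0:480,0:640]; rr=ray(z,np.c_[u.ravel(),v.ravel()])
    P=(rr*z['d'].reshape(-1,1)-z['t'])@z['R']; P[z['d'].ravel()<=0]=np.nan
    return P.reshape(480,640,3)
def proj(z,X):
    rv=cv2.Rodrigues(z['R'])[0]
    return cv2.projectPoints(np.array(X,float).reshape(-1,1,3),rv,z['t'],K(z),z['dist'])[0].reshape(-1,2)
E
python3 - <<'E'
from h import *
o=r.get_obs(); print({k:np.round(v,4) for k,v in o.items()})
for n in('scene','top','wrist'):
    im,d,p=shot(n,n+'0'); print(n,p['vfov'],p['cx'],p['cy'],-np.array(p['R']).T@p['t'],np.round(p['R'],2).tolist(),np.round(p['dist'],3))
E
```

```text
pics
{'t': np.float64(0.0), 'joints': array([-1.2591,  0.4778,  0.0223,  1.5565, -0.0115,  1.1093, -0.0831]), 'qvel': array([ 0.0002, -0.0008, -0.0008,  0.    , -0.0003, -0.002 , -0.001 ]), 'joint_efforts': array([ 3.00000e-04, -5.96458e+01,  1.60770e+00, -2.81198e+01,
        1.24000e-02,  9.10000e-03,  0.00000e+00]), 'tool_pos': array([0.2749, 0.6159, 0.2473]), 'tool_rot': array([-1.000e-04,  2.083e-01,  9.781e-01, -9.000e-04]), 'contact_force': array([ 0.239 , -0.0652, -0.0818]), 'torque': array([-0.0199,  0.0036,  0.0056]), 'gripper_width': np.float64(0.9965)}
scene 50.86986258858816 321.9136826385916 242.69881315151062 [ 0.16487573 -0.17035409  0.82292483] [[0.6, -0.8, -0.0], [-0.62, -0.46, -0.64], [0.51, 0.38, -0.77]] [0.014 0.    0.    0.    0.   ]
top 43.02082799653017 315.97630415083034 237.5930695430695 [0.44138146 0.1579969  1.10827039] [[-0.0, -1.0, -0.02], [-0.99, 0.01, -0.17], [0.17, 0.02, -0.99]] [-0.052  0.     0.     0.     0.   ]
wrist 66.82037171936972 323.92583621894977 238.25644947868292 [0.2115189  0.64422493 0.37269764] [[0.41, 0.91, -0.0], [0.88, -0.39, 0.28], [0.25, -0.11, -0.96]] [0.025 0.    0.    0.    0.   ]
```

View pics/scene0.png

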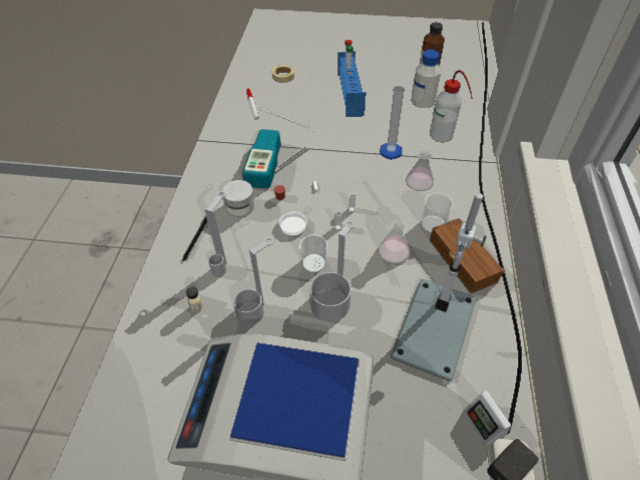

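View pics/top0.png

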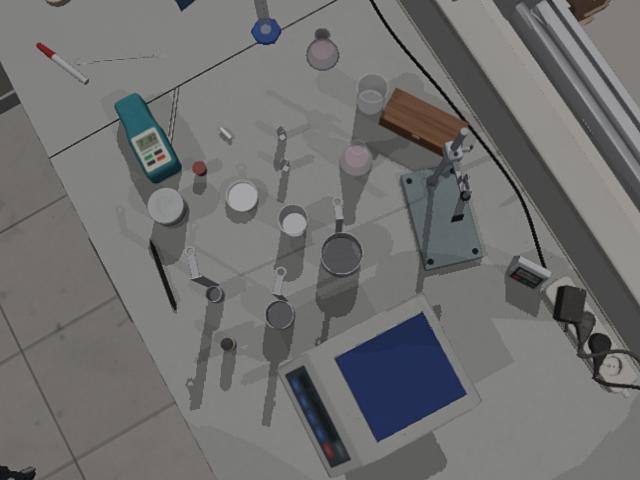

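View pics/wrist0.png

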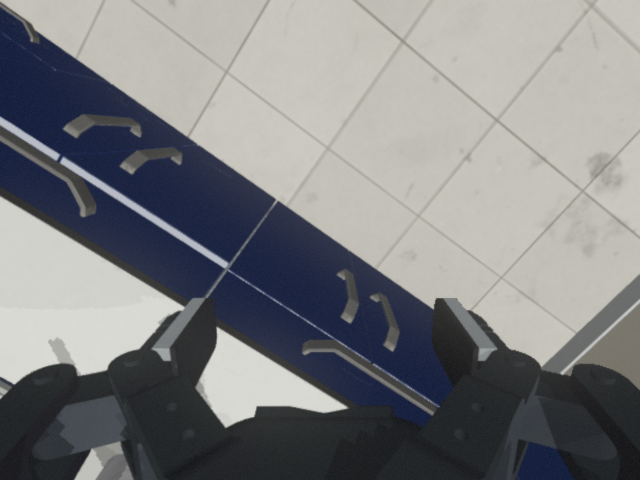

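Run:
```python
from h import *
z=load('top0'); P=cloud(z)
c=lambda u0,u1,v0,v1,s,n:cv2.imwrite('pics/%s.png'%n,cv2.resize(z['im'][v0:v1,u0:u1],None,fx=s,fy=s,interpolation=cv2.INTER_CUBIC))
c(170,370,170,340,4,'t1'); c(390,490,110,280,3.5,'t2')
for uv in [(191,251),(210,294),(280,271),(280,314),(338,203),(341,254),(464,181),(460,135)]:
    print(uv,P[uv[1],uv[0]].round(3))
z=load('scene0');
c(180,380,170,340,4,'s1'); c(380,500,180,390,2.8,'s2')
```

```text
(191, 251) [ 0.604  0.411 -0.001]
(210, 294) [ 0.524  0.374 -0.   ]
(280, 271) [ 0.566  0.246 -0.   ]
(280, 314) [ 0.488  0.245 -0.001]
(338, 203) [ 0.693  0.139 -0.001]
(341, 254) [0.597 0.134 0.001]
(464, 181) [ 0.675 -0.046  0.224]
(460, 135) [ 0.729 -0.032  0.275]
```

View pics/t1.png

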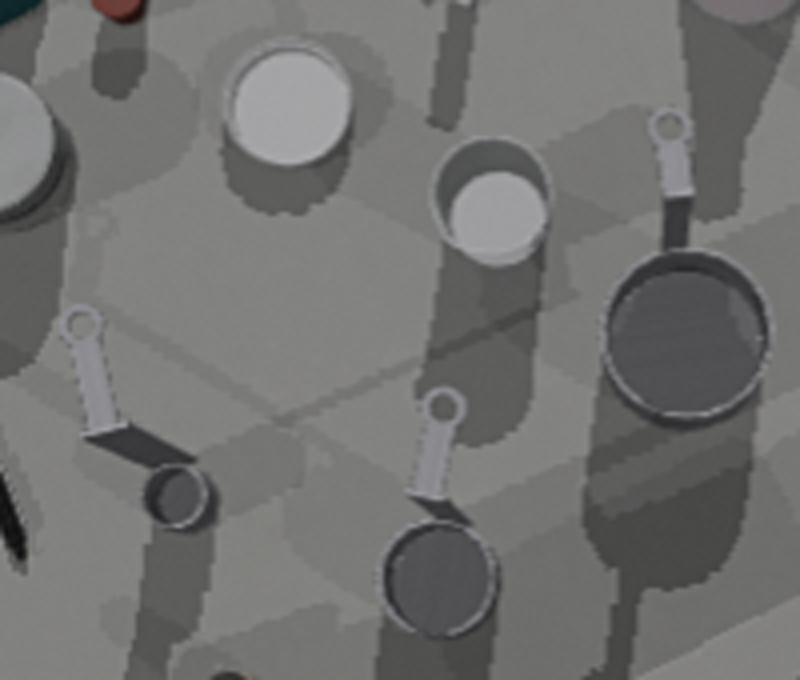

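View pics/t2.png

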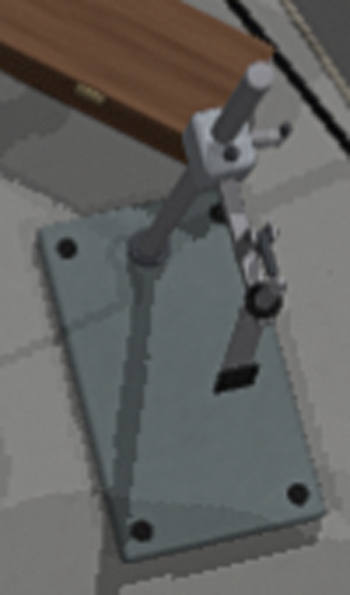

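View pics/s1.png

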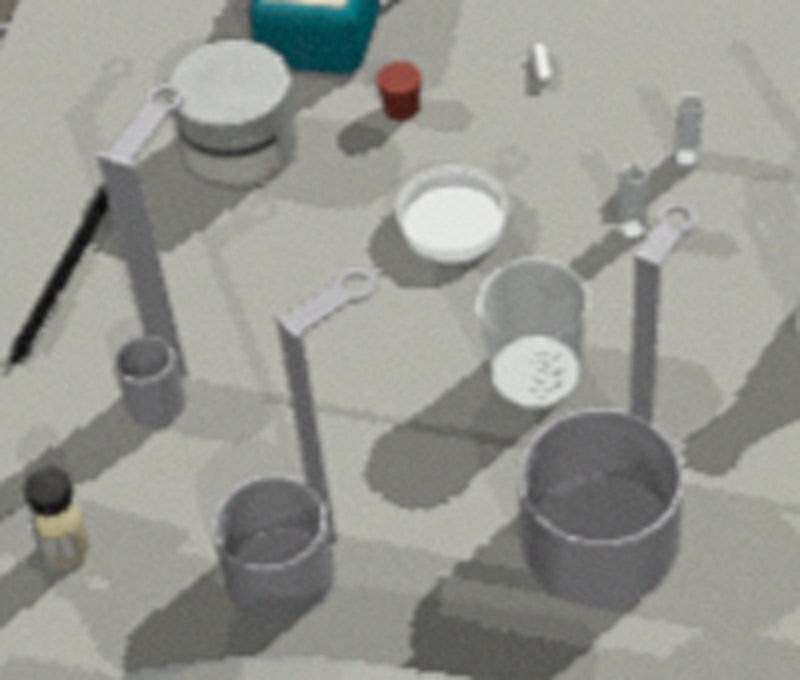

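View pics/s2.png

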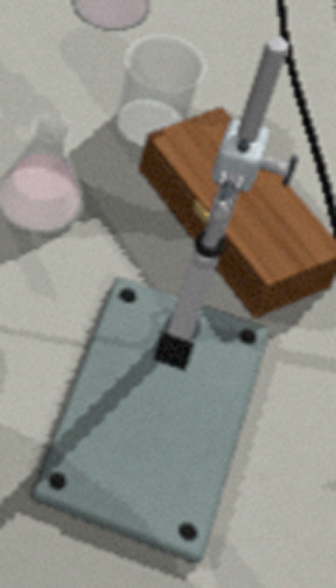

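```bash
cat > fit.py <<'E'
from h import *
from scipy.optimize import least_squares
G=dict(large=(38,55,38,12,66,165),medium=(26,46,26,16,62,163),small=(15,38,15,20,59,161))
def pts(n):
    R,h,hx,w,e,l=G[n]; return np.array([[e,0,l+3],[hx,w/2,l+3],[hx,-w/2,l+3],[0,0,h]])/1e3
def tf(p,X):
    c,s=np.cos(p[2]),np.sin(p[2]); X=np.array(X); return np.c_[p[0]+c*X[:,0]-s*X[:,1],p[1]+s*X[:,0]+c*X[:,1],X[:,2]]
def px(l,u0,v0,s): return np.array([[(a+.5)/s-.5+u0,(b+.5)/s-.5+v0] for a,b in l])
E
python3 - <<'E'
from fit import *
zt,zs=load('top0'),load('scene0')
T=dict(small=[(81,325),(84,436),(127,427),(177,496)],medium=[(443,408),(408,494),(445,499),(441,578)],large=[(670,128),(662,195),(692,193),(687,335)])
S=dict(small=[(166,97),(101,158),(133,162),(146,358)],medium=[(357,283),(278,322),(298,332),(272,520)],large=[(677,218),(636,257),(661,262),(602,467)])
for n in G:
    a,b=px(T[n],170,170,4),px(S[n],180,170,4)
    for m in ('both','top','scene'):
        def f(p):
            X=tf(p,pts(n)); o=[]
            if m!='scene': o.append((proj(zt,X)-a).ravel())
            if m!='top': o.append((proj(zs,X)-b).ravel())
            return np.concatenate(o)
        s=least_squares(f,[.6,.2,0.],loss='soft_l1'); 
        print(n,m,s.x.round(4),np.degrees(s.x[2]).round(1),f(s.x).round(1))
t=px([(262,72),(150,252),(38,232),(325,512),(125,556),(66,248),(141,531),(298,494),(264,300),(237,377)],390,110,3.5)
for p,h in zip(t,[.285,.012,.012,.012,.012,.012,.012,.012,.22,.13]): print(p,h,atz(zt,[p],h).round(4))
t=px([(278,45),(125,280),(37,495),(203,560),(268,325),(128,296),(57,482),(187,532),(248,336)],380,180,2.8)
for p,h in zip(t,[.285]+[.012]*9): print(p,h,atz(zs,[p],h).round(4))
E
```

```text
large both [0.5929 0.1349 0.1264] 7.2 [-0.2 -0.7  0.4  0.2  0.4 -0.3 -0.3 -1.3  0.   0.  -0.5 -0.3 -0.5  1.
 -0.3  2.1]
large top [0.5921 0.1351 0.1263] 7.2 [-0.3 -0.2  0.3  0.7  0.4  0.2 -0.4 -0.9]
large scene [0.5944 0.1356 0.1193] 6.8 [ 0.4 -0.6 -0.1 -1.  -0.2  0.4 -0.1  1.4]
medium both [ 0.4866  0.2427 -0.1736] -9.9 [ 0.  -0.7 -0.5 -0.3  0.4  0.2 -0.5 -0.5 -0.4  0.3 -0.4 -0.7  0.6  2.2
  0.   1.1]
medium top [ 0.486   0.2421 -0.1604] -9.2 [-0.1 -0.4 -0.3  0.1  0.6  0.5 -0.2 -0.2]
medium scene [ 0.488   0.2445 -0.2006] -11.5 [-0.  -0.1 -0.3 -1.6  0.5  1.5 -0.2  0.1]
small both [0.5237 0.3608 0.2538] 14.5 [-0.1 -0.4 -0.8  0.4  0.8 -0.6 -0.8 -0.8 -0.1  0.6 -1.  -0.   0.8  2.
  0.   0.7]
small top [0.5231 0.3602 0.2607] 14.9 [ 0.1  0.  -0.5  0.8  1.1 -0.3 -0.4 -0.5]
small scene [0.5251 0.3621 0.2513] 14.4 [-0.  -0.1 -0.9 -0.8  0.8  1.3  0.1 -0.1]
[464.5        130.21428571] 0.285 [[ 0.7327 -0.0361  0.285 ]]
[432.5        181.64285714] 0.012 [[ 0.7298 -0.0365  0.012 ]]
[400.5        175.92857143] 0.012 [[0.7411 0.0224 0.012 ]]
[482.5        255.92857143] 0.012 [[ 0.5905 -0.1225  0.01
[... 206 characters left out ...]
2 [[ 0.6    -0.1089  0.012 ]]
[465.07142857 195.35714286] 0.22 [[ 0.6537 -0.0476  0.22  ]]
[457.35714286 217.35714286] 0.13 [[ 0.6384 -0.0541  0.13  ]]
[478.96428571 195.75      ] 0.285 [[ 0.7328 -0.036   0.285 ]]
[424.32142857 279.67857143] 0.012 [[0.7446 0.0158 0.012 ]]
[392.89285714 356.46428571] 0.012 [[ 0.567  -0.0218  0.012 ]]
[452.17857143 379.67857143] 0.012 [[ 0.5905 -0.125   0.012 ]]
[475.39285714 295.75      ] 0.012 [[ 0.77  -0.081  0.012]]
[425.39285714 285.39285714] 0.012 [[0.7339 0.0074 0.012 ]]
[400.03571429 351.82142857] 0.012 [[ 0.5822 -0.0271  0.012 ]]
[446.46428571 369.67857143] 0.012 [[ 0.601  -0.1086  0.012 ]]
[468.25       299.67857143] 0.012 [[ 0.7537 -0.0741  0.012 ]]
```

Run:
```python
from h import *
zt,zs=load('top0'),load('scene0')
def c(z,u0,u1,v0,v1,s): return cv2.resize(z['im'][v0:v1,u0:u1],None,fx=s,fy=s,interpolation=cv2.INTER_CUBIC)
cv2.imwrite('pics/hk.png',np.hstack([c(zt,440,480,150,210,10),c(zs,435,475,225,285,10)]))
for n in('top0','scene0'):
    P=cloud(load(n)); 
    m=(abs(P[...,0]-.66)<.06)&(abs(P[...,1]+.05)<.04)&(P[...,2]>.1)
    for v,u in np.argwhere(m): print(n,u,v,P[v,u].round(3)) if (u+v)%3==0 else 0
```

```text
top0 455 154 [ 0.719 -0.036  0.216]
top0 451 155 [ 0.72  -0.031  0.209]
top0 454 155 [ 0.719 -0.036  0.21 ]
top0 457 155 [ 0.719 -0.04   0.211]
top0 460 155 [ 0.72  -0.045  0.209]
top0 447 156 [ 0.72  -0.026  0.204]
top0 450 156 [ 0.718 -0.03   0.21 ]
top0 453 156 [ 0.719 -0.035  0.207]
top0 456 156 [ 0.718 -0.039  0.209]
top0 459 156 [ 0.719 -0.044  0.208]
top0 462 156 [ 0.719 -0.049  0.207]
top0 449 157 [ 0.717 -0.028  0.208]
top0 452 157 [ 0.718 -0.033  0.206]
top0 455 157 [ 0.717 -0.038  0.208]
top0 458 157 [ 0.717 -0.042  0.209]
top0 461 157 [ 0.718 -0.048  0.205]
top0 448 158 [ 0.716 -0.027  0.206]
top0 451 158 [ 0.715 -0.031  0.21 ]
top0 454 158 [ 0.715 -0.035  0.211]
top0 457 158 [ 0.716 -0.041  0.205]
top0 460 158 [ 0.716 -0.046  0.205]
top0 447 159 [ 0.717 -0.027  0.198]
top0 450 159 [ 0.714 -0.03   0.207]
top0 453 159 [ 0.714 -0.035  0.206]
top0 456 159 [ 0.715 -0.04   0.203]
top0 459 159 [ 0.717 -0.046  0.197]
top0 446 160 [ 0.717 -0.027  0.194]
top0 449 160 [ 0.714 -0.029  0.203]
top0 452 160 [ 0.715 -0.034  0.2  ]
top0 455 160 [ 0.716 -0.04   0.196]
top0 458 160 [ 0.717
[... 17107 characters left out ...]
4 -0.066  0.123]
scene0 438 306 [ 0.64  -0.052  0.112]
scene0 441 306 [ 0.639 -0.057  0.118]
scene0 444 306 [ 0.641 -0.061  0.119]
scene0 447 306 [ 0.643 -0.065  0.12 ]
scene0 437 307 [ 0.636 -0.052  0.114]
scene0 440 307 [ 0.638 -0.056  0.115]
scene0 443 307 [ 0.64  -0.06   0.117]
scene0 446 307 [ 0.643 -0.064  0.117]
scene0 436 308 [ 0.638 -0.05   0.107]
scene0 439 308 [ 0.64  -0.054  0.108]
scene0 442 308 [ 0.639 -0.059  0.114]
scene0 445 308 [ 0.64  -0.063  0.117]
scene0 438 309 [ 0.637 -0.054  0.109]
scene0 441 309 [ 0.639 -0.058  0.11 ]
scene0 444 309 [ 0.64  -0.062  0.113]
scene0 443 310 [ 0.639 -0.062  0.111]
scene0 446 310 [ 0.641 -0.066  0.112]
scene0 445 311 [ 0.641 -0.065  0.109]
```

View pics/hk.png

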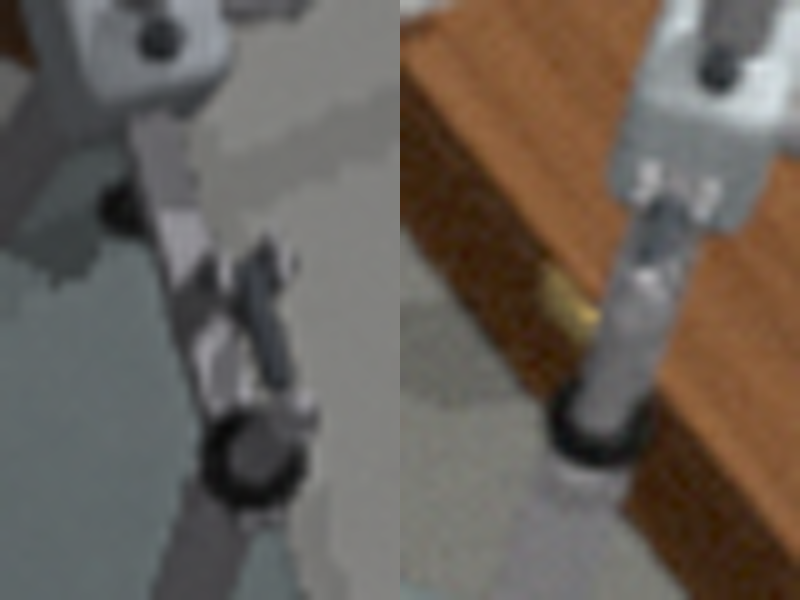

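```bash
cat > mv.py <<'E'
from h import *
from scipy.spatial.transform import Rotation as Ro
import sys
def cur():
    o=r.get_obs(); q=np.array(o['tool_rot']); return np.array(o['tool_pos']),Ro.from_quat([q[1],q[2],q[3],q[0]]),o
def Rt(yx): # tool x azimuth, pointing down
    c,s=np.cos(yx),np.sin(yx); return Ro.from_matrix(np.array([[c,s,0],[s,-c,0],[0,0,-1]]))
def delta(p,yx):
    p0,R0,o=cur(); d=R0.inv().apply(np.array(p)-p0)*1e3; w=(R0.inv()*Rt(yx)).as_rotvec(); print('row',np.round(d,1).tolist(),np.round(w,3).tolist(),'t',round(float(o['t']),2))
def st():
    p0,R0,o=cur(); x=R0.apply([1,0,0]); z=R0.apply([0,0,1])
    print('p',p0.round(4),'yawx',np.degrees(np.arctan2(x[1],x[0])).round(2),'z',z.round(3),'F',np.round(o['contact_force'],2),'T',np.round(o['torque'],2),'w',round(float(o['gripper_width']),3),'t',round(float(o['t']),2))
E
python3 -c "
from mv import *
st(); delta([.6321,.1399,.26],np.radians(187.2)); delta([.6321,.1399,.153],np.radians(187.2))"
```

```text
p [0.2749 0.616  0.2476] yawx 155.95 z [-0.    -0.001 -1.   ] F [-0.86 -0.07  1.17] T [-0.02  0.02 -0.03] w 1.0 t 0.15
row [-520.2, -289.2, -12.0] [-0.001, -0.0, -0.545] t 0.15
row [-520.2, -289.1, 95.0] [-0.001, -0.0, -0.545] t 0.15
```

Emit:
{"name": "drive_tool", "arguments": {"deltas": [[-45,-25,-2,0,0,-0.05,0.3],[-90,-50,-4,0,0,-0.1,0.5],[-135,-75,-6,0,0,-0.2,0.5],[-180,-100,-8,0,0,-0.3,0.5],[-220,-123,-10,0,0,-0.4,0.5],[-265,-147,-12,0,0,-0.5,0.5],[-310,-172,-12,0,0,-0.545,0.5],[-350,-195,-12,0,0,-0.545,0.5]], "force": 80}}

```text
t: 0.95
tool_pos: [0.5154, 0.2943, 0.2599]
tool_rot: [-0.0, -0.063, 0.998, -0.001]
contact_force: [0.2, 0.6, -0.3]
gripper_width: 0.503
```

```bash
python3 -c "
from mv import *
st(); delta([.6321,.1399,.26],np.radians(187.2))"
```

```text
p [0.5154 0.2943 0.2599] yawx -172.75 z [-0.    -0.001 -1.   ] F [ 0.19  0.56 -0.32] T [ 0.03 -0.08 -0.03] w 0.503 t 0.95
row [-96.3, -167.9, 0.0] [-0.001, -0.001, 0.001] t 0.95
```

Emit:
{"name": "drive_tool", "arguments": {"deltas": [[-24,-42,0,0,0,0,0.5],[-48,-84,0,0,0,0,0.5],[-72,-126,0,0,0,0,0.5],[-96,-168,0,0,0,0,0.5],[-96,-168,0,0,0,0,0.5],[-96,-168,0,0,0,0,0.5]]}}

```text
t: 1.55
tool_pos: [0.6322, 0.1381, 0.2595]
tool_rot: [-0.001, -0.062, 0.998, -0.001]
contact_force: [-0.3, 0.9, 0.5]
gripper_width: 0.497
```

```bash
python3 -c "
from mv import *
st(); delta([.6321,.1399,.153],np.radians(187.2)); shot('wrist','w1')"
```

```text
p [0.6322 0.1381 0.2595] yawx -172.94 z [-0.001 -0.002 -1.   ] F [-0.27  0.85  0.45] T [0.08 0.06 0.05] w 0.497 t 1.55
row [-0.3, 2.0, 106.5] [-0.002, -0.001, -0.002] t 1.55
```

View pics/w1.png

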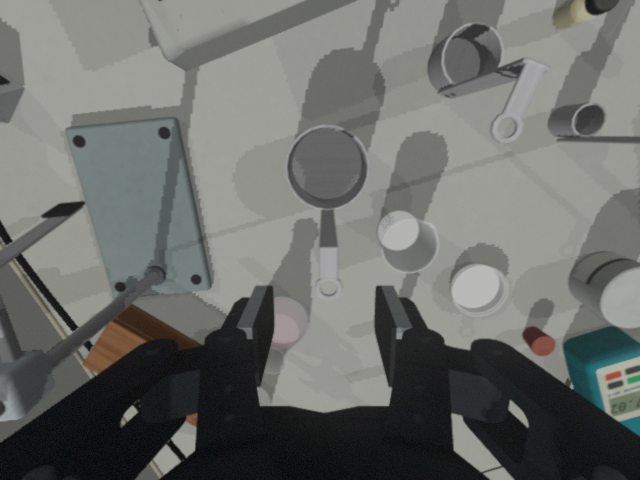

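Emit:
{"name": "drive_tool", "arguments": {"deltas": [[0,2,35,0,0,0,0.5],[0,2,70,0,0,0,0.5],[0,2,95,0,0,0,0.5],[0,2,106,0,0,0,0.5],[0,2,106,0,0,0,0.5]]}}

```text
t: 2.1
tool_pos: [0.6294, 0.1433, 0.1521]
tool_rot: [-0.002, -0.064, 0.998, -0.0]
contact_force: [0.1, 0.1, -0.2]
gripper_width: 0.499
```

```bash
python3 -c "
from mv import *
st(); delta([.6321,.1399,.153],np.radians(187.2)); 
im=shot('top','t3')[0][130:330,250:450]; im2=shot('scene','s3')[0][180:380,240:440]
cv2.imwrite('pics/a3.png',np.hstack([cv2.resize(im,(400,400)),cv2.resize(im2,(400,400))]))"
```

```text
p [0.6294 0.1433 0.1521] yawx -172.63 z [-0.005 -0.001 -1.   ] F [ 0.09  0.08 -0.25] T [-0.02 -0.03 -0.01] w 0.499 t 2.1
row [-2.2, -3.7, -0.9] [-0.001, -0.005, 0.003] t 2.1
```

View pics/a3.png

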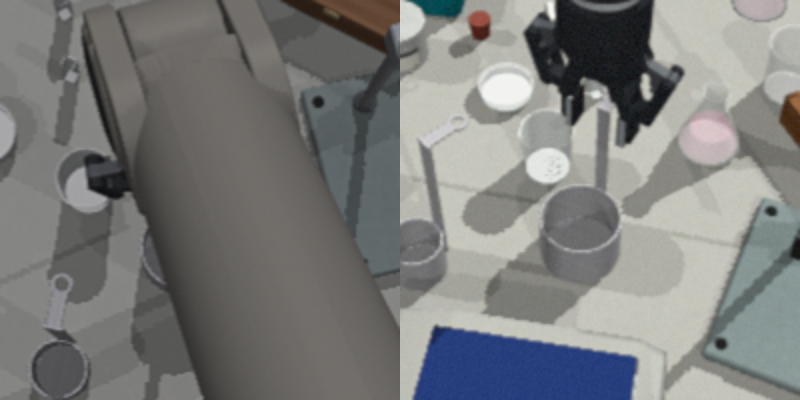

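Emit:
{"name": "drive_tool", "arguments": {"deltas": [[-2,-4,-1,0,-0.005,0,0.5],[-2,-4,-1,0,-0.005,0,0.5],[-2,-4,-1,0,-0.005,0,0.5]]}}

```text
t: 2.5
tool_pos: [0.6346, 0.1391, 0.1568]
tool_rot: [0.003, -0.063, 0.998, 0.0]
contact_force: [0.5, -0.3, 0.3]
gripper_width: 0.502
```

```bash
python3 -c "
from mv import *
st(); delta([.6321,.1399,.153],np.radians(187.2)); "
```

```text
p [0.6346 0.1391 0.1568] yawx -172.73 z [ 0.007  0.001 -1.   ] F [ 0.47 -0.27  0.29] T [ 0.03 -0.05 -0.  ] w 0.502 t 2.5
row [2.4, 1.1, 3.8] [0.0, 0.007, 0.001] t 2.5
```

Emit:
{"name": "drive_tool", "arguments": {"deltas": [[1,0.5,2,0,0.003,0,0.5],[2,1,4,0,0.007,0,0.5],[2,1,4,0,0.007,0,0.5],[2,1,4,0,0.007,0,0.5],[2,1,4,0,0.007,0,0.5],[2,1,4,0,0.007,0,0.5]]}}

```text
t: 3.1
tool_pos: [0.6326, 0.1398, 0.1529]
tool_rot: [-0.0, -0.063, 0.998, 0.0]
contact_force: [0.6, 0.4, -0.3]
gripper_width: 0.497
```

```bash
python3 -c "
from mv import *
st(); delta([.6321,.1399,.153],np.radians(187.2)); print(r.get_obs()['qvel'].round(3))"
```

```text
p [0.6326 0.1398 0.1529] yawx -172.73 z [-0.  0. -1.] F [ 0.57  0.35 -0.29] T [ 0.    0.03 -0.01] w 0.497 t 3.1
row [0.4, 0.1, -0.1] [0.0, -0.0, 0.001] t 3.1
[-0.003  0.002  0.001  0.001 -0.001  0.    -0.   ]
```

Emit:
{"name": "drive_tool", "arguments": {"deltas": [[0,0,0,0,0,0,0.7],[0,0,0,0,0,0,1],[0,0,0,0,0,0,1],[0,0,0,0,0,0,1],[0,0,0,0,0,0,1],[0,0,0,0,0,0,1],[0,0,0,0,0,0,1]], "force": 80}}

```text
t: 3.8
tool_pos: [0.6328, 0.14, 0.153]
tool_rot: [0.0, -0.063, 0.998, 0.0]
contact_force: [0.9, 0.6, 1.4]
gripper_width: 0.121
```

```bash
python3 -c "
from mv import *
st();"
```

```text
p [0.6328 0.14   0.153 ] yawx -172.73 z [ 0.  0. -1.] F [0.85 0.59 1.41] T [ 0.1  -0.14  0.02] w 0.121 t 3.8
```

Emit:
{"name": "drive_tool", "arguments": {"deltas": [[0,0,-10,0,0,0,1],[0,0,-30,0,0,0,1],[0,0,-60,0,0,0,1],[0,0,-90,0,0,0,1],[0,0,-108,0,0,0,1],[0,0,-115,0,0,0,1],[0,0,-115,0,0,0,1],[0,0,-115,0,0,0,1]]}}

```text
t: 4.6
tool_pos: [0.632, 0.1397, 0.2668]
tool_rot: [-0.001, -0.063, 0.998, -0.0]
contact_force: [0.6, 0.1, -2.0]
gripper_width: 0.124
```

```bash
python3 -c "
from mv import *
st();delta([.6331,-.0578,.268],np.radians(192.6));delta([.6195,.0,.268],np.radians(192.6))"
```

```text
p [0.632  0.1397 0.2668] yawx -172.73 z [-0.002 -0.    -1.   ] F [ 0.62  0.06 -1.96] T [ 0.01 -0.03  0.06] w 0.124 t 4.6
row [23.9, -196.1, -1.1] [0.0, -0.002, -0.093] t 4.6
row [30.0, -137.0, -1.1] [0.0, -0.002, -0.093] t 4.6
```

Emit:
{"name": "drive_tool", "arguments": {"deltas": [[3,-20,-1,0,0,-0.01,1],[7,-55,-1,0,0,-0.03,1],[12,-95,-1,0,0,-0.05,1],[17,-135,-1,0,0,-0.07,1],[21,-170,-1,0,0,-0.09,1],[23,-188,-1,0,0,-0.093,1],[24,-196,-1,0,0,-0.093,1],[24,-196,-1,0,0,-0.093,1]]}}

```text
t: 5.4
tool_pos: [0.6324, -0.0586, 0.2667]
tool_rot: [-0.002, -0.109, 0.994, -0.0]
contact_force: [-0.5, -0.2, -2.0]
gripper_width: 0.115
```

```bash
python3 -c "
from mv import *
st();delta([.6331,-.0578,.268],np.radians(192.6))"
```

```text
p [ 0.6324 -0.0586  0.2667] yawx -167.5 z [-0.004 -0.    -1.   ] F [-0.54 -0.17 -2.02] T [ 0.04 -0.01 -0.04] w 0.115 t 5.4
row [-0.9, 0.6, -1.3] [0.0, -0.004, -0.002] t 5.4
```

Emit:
{"name": "drive_tool", "arguments": {"deltas": [[-1,0.5,0,0,0,0,1],[-1,0.5,0,0,0,0,1],[-1,0.5,0,0,0,0,1],[-1,0.5,0,0,0,0,1]]}}

```text
t: 5.8
tool_pos: [0.6333, -0.0569, 0.2666]
tool_rot: [-0.002, -0.11, 0.994, 0.0]
contact_force: [-0.0, 0.3, -1.2]
gripper_width: 0.118
```

```bash
python3 -c "
from mv import *
st();
im=shot('top','t4')[0][120:270,390:540]; im2=shot('scene','s4')[0][190:340,380:530]; shot('wrist','w4')
cv2.imwrite('pics/a4.png',np.hstack([cv2.resize(im,(400,400),interpolation=2),cv2.resize(im2,(400,400),interpolation=2)]))"
```

```text
p [ 0.6333 -0.0569  0.2666] yawx -167.43 z [-0.004 -0.    -1.   ] F [-0.04  0.29 -1.25] T [-0.04 -0.07 -0.07] w 0.118 t 5.8
```

View pics/a4.png

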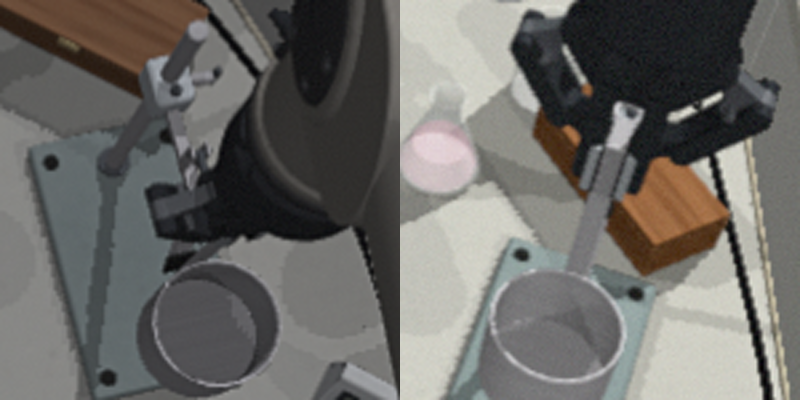

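View pics/w4.png

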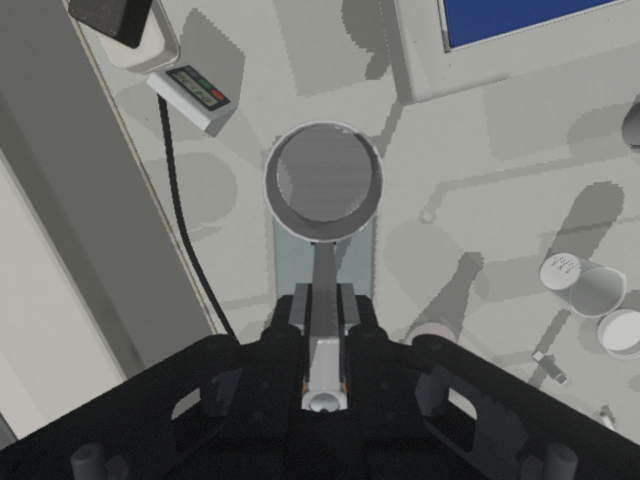

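```bash
python3 -c "
from h import *
w=load('w4');s=load('s4')
a=cv2.resize(w['im'][320:420,280:370],None,fx=6,fy=6,interpolation=2)[:600,:540]
b=cv2.resize(s['im'][222:265,440:480],None,fx=6,fy=6,interpolation=2)
c=np.zeros((600,240,3),np.uint8);c[:b.shape[0],:b.shape[1]]=b
cv2.imwrite('pics/a5.png',np.hstack([a,c]))
print(proj(s,[[.6595,-.0524,.281]]),proj(w,[[.6595,-.0524,.2816],[.6595,-.0524,.234],[.659,-.052,.2]]))
print(-w['R'].T@w['t'])
"
```

```text
[[465.99638452 232.25826347]] [[323.17176433 409.51749785]
 [323.38111967 338.58520267]
 [324.33534963 306.33824868]]
[ 0.56587178 -0.0729364   0.3922654 ]
```

View pics/a5.png

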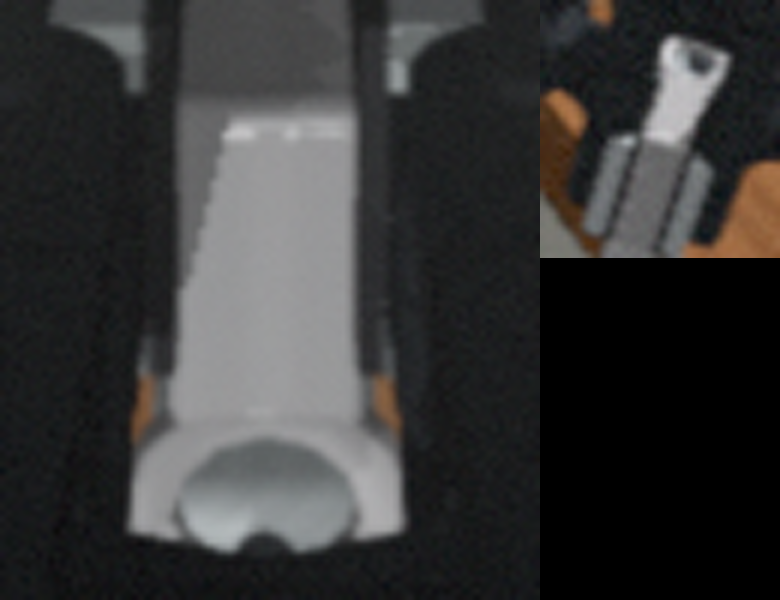

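```bash
cat > chk.py <<'E'
from fit import *
def T3(p,X): # x,y,z,yaw,pitch(about y)
    from scipy.spatial.transform import Rotation as Ro
    return Ro.from_euler('ZY',[p[3],p[4]]).apply(np.array(X))+p[:3]
E
python3 - <<'E'
from chk import *
w1=load('w1');w=load('w4');s=load('s4')
# wrist calibration check on w1: large eye & rim
X=tf([.5929,.1349,.1264],[[.066,0,.168],[0,0,.055],[0,.038,.055],[0,-.038,.055],[.038,0,.055],[-.038,0,.055]])
print('w1 pred',proj(w1,X).round(1).tolist())
# nominal held pose
from scipy.spatial.transform import Rotation as Ro
yaw=np.radians(12.57); c,sn=np.cos(yaw),np.sin(yaw)
o=np.array([.6333-.0395*c,-.0569-.0395*sn,.2666+.012-.165])
X=T3([*o,yaw,0.],[[.066,0,.168],[.038,.006,.168],[.038,-.006,.168],[0,.038,.055],[0,-.038,.055],[.038,0,.055],[-.038,0,.055]])
print('eye',X[0]); print('w4',proj(w,X).round(1).tolist()); print('s4',proj(s,X).round(1).tolist())
E
```

```text
w1 pred [[328.0, 289.1], [326.9, 169.2], [369.4, 169.0], [284.4, 169.3], [326.9, 211.0], [326.8, 124.5]]
eye [ 0.65916482 -0.05113275  0.2816    ]
w4 [[326.8, 409.4], [344.4, 340.6], [309.4, 340.6], [387.6, 185.6], [263.6, 185.6], [325.5, 244.9], [325.6, 120.3]]
s4 [[465.2, 231.7], [455.9, 244.3], [464.4, 247.1], [414.1, 302.1], [463.1, 319.8], [445.0, 291.7], [431.1, 331.1]]
```

```bash
python3 -c "
from h import *
w=load('w1')
a=cv2.resize(w['im'][110:310,270:390],None,fx=3,fy=3,interpolation=2)
w=load('s4'); b=cv2.resize(w['im'][240:340,400:500],None,fx=4,fy=4,interpolation=2)
c=np.zeros((600,400,3),np.uint8);c[:400]=b
cv2.imwrite('pics/a6.png',np.hstack([a,c]))"
```

```text
(no output)
```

View pics/a6.png

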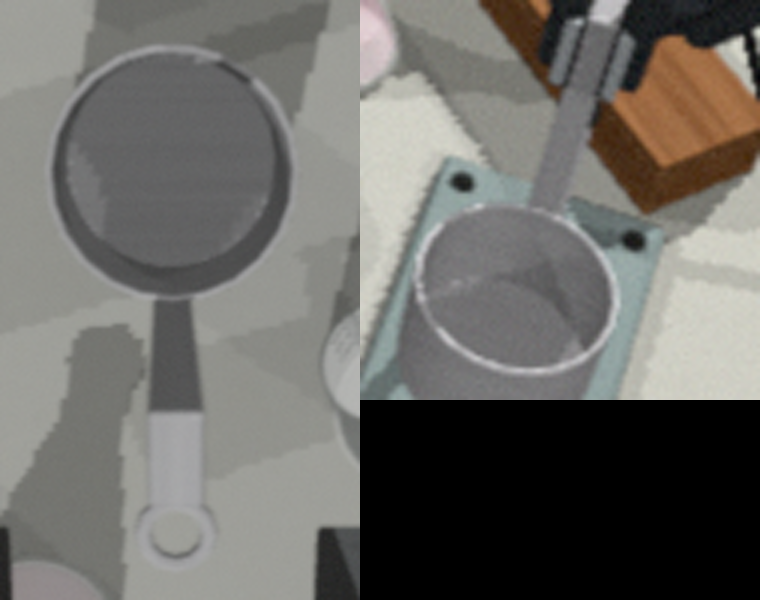

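Run:
```python
from chk import *
w=load('w4');s=load('s4')
yaw=np.radians(12.57); c,sn=np.cos(yaw),np.sin(yaw)
o=np.array([.6333-.0395*c,-.0569-.0395*sn,.2666+.012-.165])
E=[[.066-.0055,0,.168],[.066+.0055,0,.168],[.066,.0055,.168],[.066,-.0055,.168],[.066-.009,0,.168],[.066+.009,0,.168],[.066,.009,.168],[.066,-.009,.168]]
for pit in (0,.03,.06):
  X=T3([*o,yaw,0.],E)
  g=np.array([.6333,-.0569,.2686])
  from scipy.spatial.transform import Rotation as Ro
  ax=np.array([-sn,c,0]); X=Ro.from_rotvec(ax*pit).apply(X-g)+g
  q=proj(w,X); print(pit,((q-[280,320])*6).round(0).tolist())
```

```text
0 [[281.0, 459.0], [281.0, 612.0], [372.0, 536.0], [190.0, 536.0], [281.0, 409.0], [280.0, 660.0], [430.0, 536.0], [132.0, 537.0]]
0.03 [[281.0, 457.0], [280.0, 606.0], [371.0, 532.0], [190.0, 532.0], [281.0, 408.0], [280.0, 652.0], [429.0, 532.0], [133.0, 532.0]]
0.06 [[281.0, 454.0], [280.0, 598.0], [370.0, 527.0], [191.0, 527.0], [281.0, 407.0], [280.0, 643.0], [428.0, 527.0], [133.0, 527.0]]
```

Emit:
{"name": "drive_tool", "arguments": {"deltas": [[0,0,10,0,0,0,1],[0,0,20,0,0,0,1],[0,0,30,0,-0.004,0,1],[0,0,38,0,-0.004,0,1],[0,0,38,0,-0.004,0,1],[0,0,38,0,-0.004,0,1],[0,0,38,0,-0.004,0,1]]}}

```text
t: 6.65
tool_pos: [0.6335, -0.0577, 0.2292]
tool_rot: [0.001, -0.109, 0.994, 0.0]
contact_force: [0.2, -0.9, -1.7]
gripper_width: 0.116
```

```bash
python3 -c "
from mv import *
st();delta([.6331,-.0578,.226],np.radians(192.6))
w=shot('wrist','w5')[0];s=shot('scene','s5')[0]
a=cv2.resize(w[320:420,280:370],None,fx=6,fy=6,interpolation=2)[:600,:540]
b=cv2.resize(s[225:300,435:475],None,fx=6,fy=6,interpolation=2)
c=np.zeros((600,240,3),np.uint8);c[:b.shape[0],:b.shape[1]]=b
cv2.imwrite('pics/a7.png',np.hstack([a,c]))
"
```

```text
p [ 0.6335 -0.0577  0.2292] yawx -167.48 z [ 0.001  0.    -1.   ] F [ 0.24 -0.94 -1.66] T [-0.   -0.04  0.02] w 0.116 t 6.65
row [0.4, -0.0, 3.2] [0.0, 0.001, -0.001] t 6.65
```

View pics/a7.png

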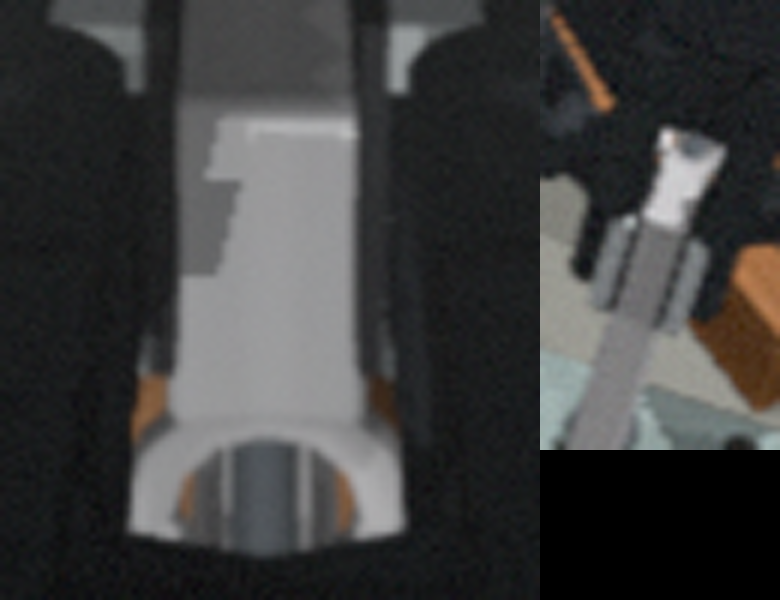

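Emit:
{"name": "drive_tool", "arguments": {"deltas": [[0,0,3,0,0,0,1],[0,0,5,0,0,0,1],[0,0,5,0,0,0,1],[0,0,5,0,0,0,1],[0,0,5,0,0,0,1]]}}

```text
t: 7.25
tool_pos: [0.6335, -0.0576, 0.2243]
tool_rot: [0.001, -0.109, 0.994, 0.0]
contact_force: [-0.1, -0.0, -2.3]
gripper_width: 0.116
```

```bash
cat > look.py <<'E'
from mv import *
def look(n,v0=225):
    st()
    w=shot('wrist','w'+n)[0];s=shot('scene','s'+n)[0]
    a=cv2.resize(w[320:420,280:370],None,fx=6,fy=6,interpolation=2)[:600,:540]
    b=cv2.resize(s[v0:v0+100,435:475],None,fx=6,fy=6,interpolation=2)
    cv2.imwrite('pics/l%s.png'%n,np.hstack([a,b]))
E
python3 -c "
from look import *
look('6')"
```

```text
p [ 0.6335 -0.0576  0.2243] yawx -167.48 z [ 0.001  0.    -1.   ] F [-0.06 -0.03 -2.29] T [-0.03 -0.06 -0.01] w 0.116 t 7.25
```

View pics/l6.png

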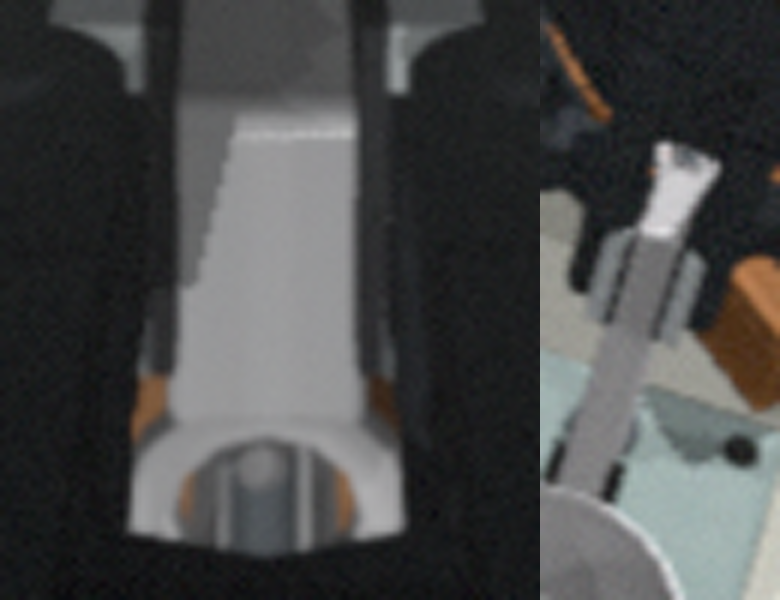

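```bash
python3 -c "
from h import *
z=load('w6'); q=lambda x,y:[(x+.5)/6-.5+280,(y+.5)/6-.5+320]
e=atz(z,[q(268,437),q(178,500),q(358,500)],.2243+.015)
c,s=np.cos(.2195),np.sin(.2195); D=np.array([[c,s],[-s,c]])
for h in (.232,.234,.236):
  t=atz(z,[q(262,465)],h)[0]; print(h,t,[(D@(t-a)[:2]*1e3).round(1) for a in e])
"
```

```text
0.232 [ 0.66039606 -0.05247805  0.232     ] [array([ 8. , -0.4]), array([3.6, 5. ]), array([ 3.6, -5.8])]
0.234 [ 0.65878058 -0.05283163  0.234     ] [array([ 6.3, -0.4]), array([1.9, 5. ]), array([ 1.9, -5.8])]
0.236 [ 0.6571651  -0.05318521  0.236     ] [array([ 4.7, -0.4]), array([0.3, 5. ]), array([ 0.2, -5.8])]
```

Emit:
{"name": "drive_tool", "arguments": {"deltas": [[-0.5,-0.3,2,0,0,0,1],[-0.5,-0.3,4,0,0,0,1],[-0.5,-0.3,6,0,0,0,1],[-0.5,-0.3,8,0,0,0,1],[-0.5,-0.3,8,0,0,0,1]]}}

```text
t: 7.85
tool_pos: [0.6338, -0.0578, 0.2159]
tool_rot: [0.0, -0.109, 0.994, 0.0]
contact_force: [-0.4, -0.5, -2.5]
gripper_width: 0.119
```

```bash
python3 -c "
from look import *
look('7')"
```

```text
p [ 0.6338 -0.0578  0.2159] yawx -167.48 z [ 0.001  0.    -1.   ] F [-0.44 -0.51 -2.51] T [-0.04 -0.07 -0.05] w 0.119 t 7.85
```

View pics/l7.png

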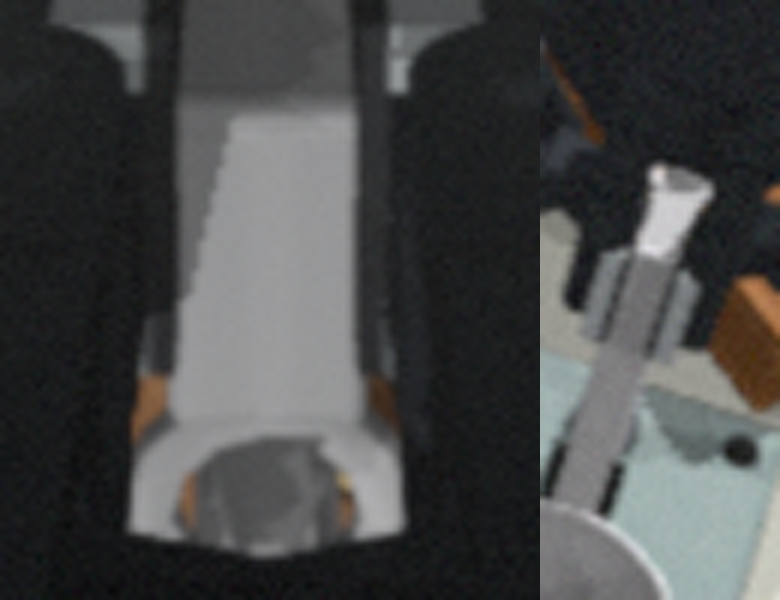

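Emit:
{"name": "drive_tool", "arguments": {"deltas": [[0,0,2,0,0,0,1],[0,0,3.5,0,0,0,1],[0,0,5,0,0,0,1],[0,0,5,0,0,0,1]]}}

```text
t: 8.35
tool_pos: [0.6341, -0.0579, 0.2113]
tool_rot: [0.001, -0.109, 0.994, 0.0]
contact_force: [0.1, -0.3, 0.3]
gripper_width: 0.119
```

Emit:
{"name": "drive_tool", "arguments": {"deltas": [[0,0,2,0,0,0,1],[0,0,3,0,0,0,1],[0,0,4,0,0,0,1],[0,0,4,0,0,0,1]]}}

```text
t: 8.75
tool_pos: [0.6345, -0.0578, 0.2074]
tool_rot: [0.001, -0.109, 0.994, 0.0]
contact_force: [0.3, 0.2, 0.9]
gripper_width: 0.118
```

```bash
python3 -c "
from look import *
st();delta([.6337,-.0579,.2],np.radians(192.6))"
```

```text
p [ 0.6345 -0.0578  0.2074] yawx -167.48 z [ 0.002  0.    -1.   ] F [0.26 0.23 0.95] T [-0.   -0.22  0.03] w 0.118 t 8.75
row [0.8, 0.1, 7.4] [-0.0, 0.002, -0.001] t 8.75
```

Emit:
{"name": "drive_tool", "arguments": {"deltas": [[0.5,0,1.5,0,0.002,0,1],[0.5,0,3,0,0.002,0,1],[0.5,0,3,0,0.002,0,1]]}}

```text
t: 9.05
tool_pos: [0.6337, -0.058, 0.2042]
tool_rot: [-0.0, -0.109, 0.994, -0.0]
contact_force: [-0.9, -0.8, 1.8]
gripper_width: 0.116
```

Emit:
{"name": "drive_tool", "arguments": {"deltas": [[0,0,1.5,0,0,0,1],[0,0,3,0,0,0,1],[0,0,3,0,0,0,1]]}}

```text
t: 9.35
tool_pos: [0.6332, -0.0579, 0.2002]
tool_rot: [-0.001, -0.109, 0.994, 0.0]
contact_force: [-0.3, -0.3, -1.3]
gripper_width: 0.116
```

Emit:
{"name": "drive_tool", "arguments": {"deltas": [[0,0,1,0,0,0,1],[0,0,2,0,0,0,1],[0,0,2,0,0,0,1]]}}

```text
t: 9.65
tool_pos: [0.633, -0.0579, 0.1979]
tool_rot: [-0.001, -0.109, 0.994, 0.0]
contact_force: [-0.4, 0.3, -1.1]
gripper_width: 0.119
```

```bash
python3 -c "
from look import *
look('8');delta([.6337,-.0579,.19],np.radians(192.6))"
```

```text
p [ 0.633  -0.0579  0.1979] yawx -167.48 z [-0.003 -0.    -1.   ] F [-0.37  0.3  -1.09] T [-0.02 -0.07  0.01] w 0.119 t 9.65
row [-0.5, -0.1, 8.2] [0.0, -0.002, -0.001] t 9.75
```

View pics/l8.png

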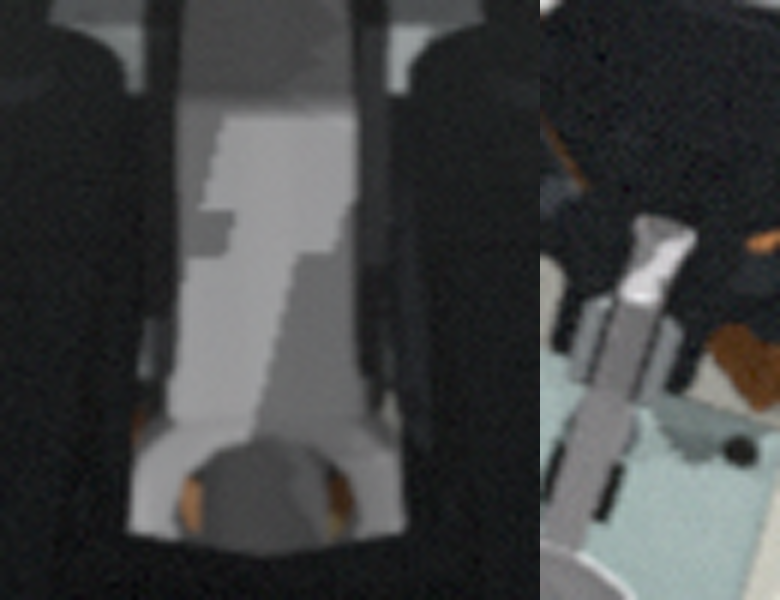

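Emit:
{"name": "drive_tool", "arguments": {"deltas": [[0,0,2,0,-0.002,0,1],[0,0,4,0,-0.002,0,1],[-0.3,0,6,0,-0.002,0,1],[-0.3,0,6,0,-0.002,0,1]]}}

```text
t: 10.15
tool_pos: [0.6332, -0.0578, 0.1917]
tool_rot: [-0.0, -0.109, 0.994, 0.0]
contact_force: [0.3, 0.6, -1.6]
gripper_width: 0.121
```

Emit:
{"name": "drive_tool", "arguments": {"deltas": [[0,0,1,0,0,0,1],[0,0,2,0,0,0,1],[0,0,2,0,0,0,1]]}}

```text
t: 10.45
tool_pos: [0.6331, -0.0578, 0.1896]
tool_rot: [-0.001, -0.109, 0.994, 0.0]
contact_force: [0.5, 0.2, -2.0]
gripper_width: 0.124
```

Emit:
{"name": "drive_tool", "arguments": {"deltas": [[0,0,1,0,0,0,1],[0,0,1.5,0,0,0,1],[0,0,1.5,0,0,0,1]]}}

```text
t: 10.75
tool_pos: [0.6331, -0.0578, 0.188]
tool_rot: [-0.001, -0.109, 0.994, 0.0]
contact_force: [-0.1, -0.7, -2.3]
gripper_width: 0.118
```

Emit:
{"name": "drive_tool", "arguments": {"deltas": [[0,0,0.5,0,0,0,1],[0,0,1,0,0,0,1],[0,0,1,0,0,0,1]]}}

```text
t: 11.05
tool_pos: [0.6332, -0.0578, 0.1874]
tool_rot: [-0.0, -0.109, 0.994, 0.0]
contact_force: [-2.0, -0.3, 0.5]
gripper_width: 0.119
```

Emit:
{"name": "drive_tool", "arguments": {"deltas": [[0,0,0.5,0,0,0,1],[0,0,1,0,0,0,1],[0,0,1,0,0,0,1]]}}

```text
t: 11.35
tool_pos: [0.6333, -0.0578, 0.1868]
tool_rot: [-0.0, -0.109, 0.994, 0.0]
contact_force: [-3.5, 0.7, 5.1]
gripper_width: 0.115
```

```bash
python3 -c "
from look import *
st()"
```

```text
p [ 0.6333 -0.0578  0.1868] yawx -167.48 z [-0.     0.001 -1.   ] F [-3.48  0.75  5.1 ] T [0.12 0.37 0.02] w 0.115 t 11.35
```

Emit:
{"name": "drive_tool", "arguments": {"deltas": [[0.2,0,0.3,0,0,0,1],[0.3,0,0.7,0,0,0,1],[0.3,0,0.7,0,0,0,1],[0.3,0,0.7,0,0,0,1]]}}

```text
t: 11.75
tool_pos: [0.6333, -0.0578, 0.1866]
tool_rot: [0.0, -0.109, 0.994, 0.0]
contact_force: [-3.2, 0.1, 5.8]
gripper_width: 0.118
```

```bash
python3 -c "
from look import *
look('9')"
```

```text
p [ 0.6333 -0.0578  0.1866] yawx -167.48 z [ 0.     0.001 -1.   ] F [-3.19  0.09  5.81] T [0.13 0.32 0.02] w 0.118 t 11.75
```

View pics/l9.png

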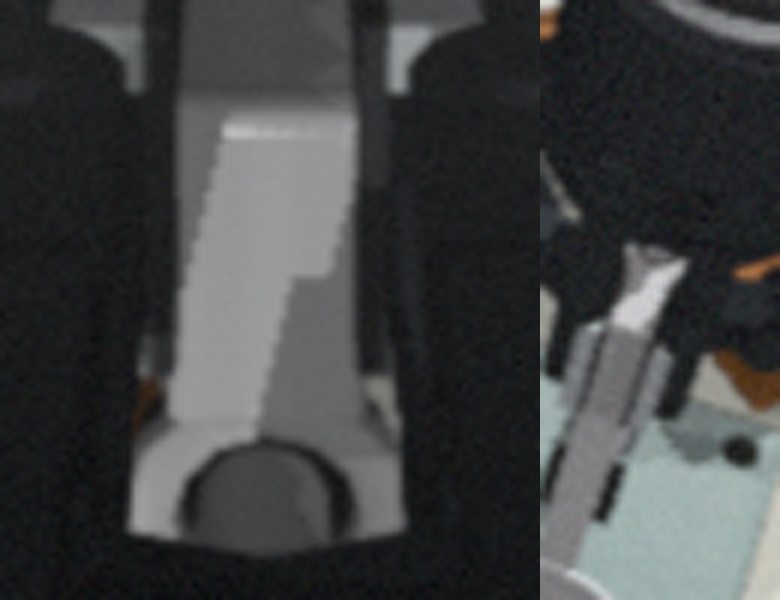

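Emit:
{"name": "drive_tool", "arguments": {"deltas": [[0.2,0,0.6,0,0,0,1],[0.5,0,1.0,0,0,0,1],[0.5,0,1.0,0,0,0,1],[0.5,0,1.0,0,0,0,1]]}}

```text
t: 12.25
tool_pos: [0.6333, -0.0578, 0.1863]
tool_rot: [0.001, -0.109, 0.994, 0.0]
contact_force: [-3.8, 1.1, 8.0]
gripper_width: 0.118
```

Emit:
{"name": "drive_tool", "arguments": {"deltas": [[0,0,-0.6,0,0,0,1],[0,0,-1,0,0,0,1],[0,0,-1,0,0,0,0.85],[0,0,-1,0,0,0,0.6],[0,0,-1,0,0,0,0.5],[0,0,-1,0,0,0,0.5],[0,0,-1,0,0,0,0.5]]}}

```text
t: 12.95
tool_pos: [0.6333, -0.0578, 0.1872]
tool_rot: [0.001, -0.109, 0.994, 0.0]
contact_force: [0.3, 0.4, -0.2]
gripper_width: 0.501
```

```bash
python3 -c "
from look import *
look('10')"
```

```text
p [ 0.6333 -0.0578  0.1872] yawx -167.47 z [ 0.002  0.001 -1.   ] F [ 0.29  0.37 -0.16] T [-0.04  0.01  0.02] w 0.501 t 12.95
```

View pics/w10.png

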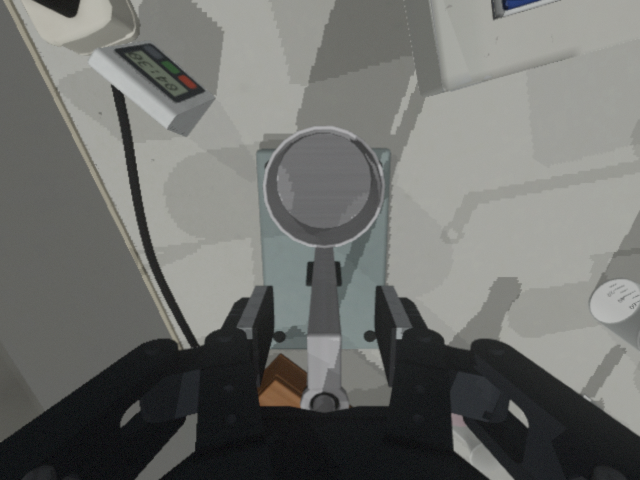

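Emit:
{"name": "drive_tool", "arguments": {"deltas": [[0,0,-25,0,0,0,0.5],[0,0,-60,0,0,0,0.5],[0,0,-85,0,0,0,0.5],[0,0,-85,0,0,0,0.5]]}}

```text
t: 13.45
tool_pos: [0.6354, -0.0581, 0.2767]
tool_rot: [0.005, -0.109, 0.994, -0.0]
contact_force: [-0.6, 0.8, 0.6]
gripper_width: 0.496
```

```bash
python3 -c "
from look import *
st();delta([.5137,.2380,.26],np.radians(170.1))
a=shot('top','t11')[0][130:290,390:510]; b=shot('scene','s11')[0][190:350,380:500]
cv2.imwrite('pics/a11.png',np.hstack([cv2.resize(a,None,fx=3.3,fy=3.3,interpolation=2),cv2.resize(b,None,fx=3.3,fy=3.3,interpolation=2)]))"
```

```text
p [ 0.6354 -0.0581  0.2767] yawx -167.49 z [ 0.009  0.001 -1.   ] F [-0.6   0.76  0.58] T [-0.06 -0.05 -0.01] w 0.496 t 13.45
row [54.8, 315.5, 15.8] [0.001, 0.009, 0.391] t 13.45
```

View pics/a11.png

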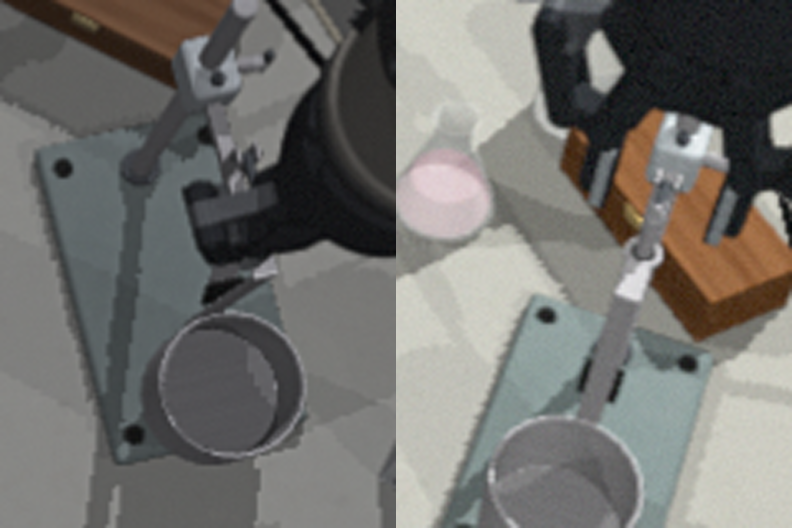

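Emit:
{"name": "drive_tool", "arguments": {"deltas": [[7,40,0,0,0.009,0.04,0.5],[14,80,0,0,0.009,0.1,0.5],[21,120,2,0,0.009,0.18,0.5],[28,160,4,0,0.009,0.25,0.5],[35,200,8,0,0.009,0.32,0.5],[42,240,12,0,0.009,0.37,0.5],[49,280,16,0,0.009,0.39,0.5],[55,315,16,0,0.009,0.39,0.5]]}}

```text
t: 14.35
tool_pos: [0.5091, 0.2393, 0.2545]
tool_rot: [-0.005, 0.085, 0.996, -0.001]
contact_force: [0.2, 0.2, 0.1]
gripper_width: 0.499
```

```bash
python3 -c "
from look import *
st();delta([.5137,.2380,.19],np.radians(170.1));delta([.5137,.2380,.151],np.radians(170.1))"
```

```text
p [0.5091 0.2393 0.2545] yawx 170.22 z [-0.009 -0.001 -1.   ] F [0.25 0.24 0.07] T [-0.01 -0.09  0.01] w 0.499 t 14.35
row [-5.4, -0.3, 64.4] [-0.002, -0.009, 0.002] t 14.35
row [-5.7, -0.2, 103.4] [-0.002, -0.009, 0.002] t 14.35
```

Emit:
{"name": "drive_tool", "arguments": {"deltas": [[-5,0,20,0,-0.009,0,0.5],[-5.5,0,50,0,-0.009,0,0.5],[-5.5,0,55,0,-0.009,0,0.5],[-5.5,0,55,0,-0.009,0,0.5],[-5.5,0,55,0,-0.009,0,0.5]]}}

```text
t: 14.85
tool_pos: [0.5145, 0.2381, 0.2001]
tool_rot: [0.0, 0.086, 0.996, -0.001]
contact_force: [0.0, -1.1, -0.5]
gripper_width: 0.498
```

```bash
python3 -c "
from look import *
st();delta([.5137,.2380,.151],np.radians(170.1)); shot('wrist','w12')"
```

```text
p [0.5145 0.2381 0.2001] yawx 170.19 z [-0.    -0.002 -1.   ] F [ 0.   -1.08 -0.46] T [ 0.04 -0.07 -0.02] w 0.498 t 14.85
row [0.8, -0.2, 49.1] [-0.002, 0.0, 0.001] t 14.85
```

View pics/w12.png

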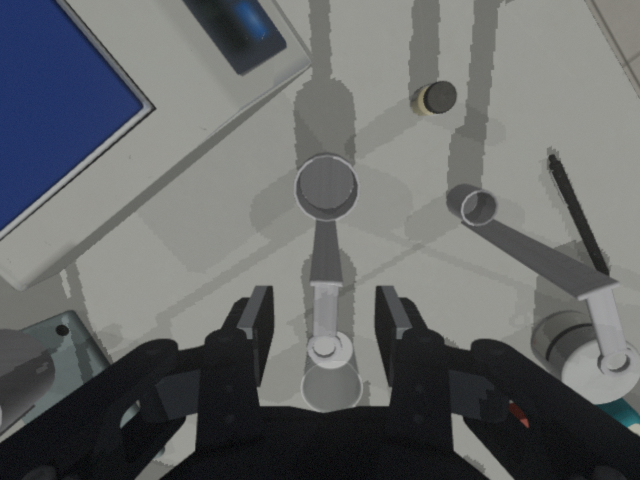

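Emit:
{"name": "drive_tool", "arguments": {"deltas": [[0.8,0,20,0,0,0,0.5],[0.8,0,40,0,0,0,0.5],[0.8,0,49,0,0,0,0.5],[0.8,0,49,0,0,0,0.5],[0.8,0,49,0,0,0,0.5],[0.8,0,49,0,0,0,0.5],[0.8,0,49,0,0,0,0.5],[0.8,0,49,0,0,0,0.5]]}}

```text
t: 15.7
tool_pos: [0.5143, 0.2386, 0.1521]
tool_rot: [0.001, 0.086, 0.996, -0.0]
contact_force: [0.3, -0.2, -0.7]
gripper_width: 0.5
```

```bash
python3 -c "
from look import *
st();delta([.5137,.2380,.151],np.radians(170.1))"
```

```text
p [0.5143 0.2386 0.1521] yawx 170.18 z [ 0.002 -0.001 -1.   ] F [ 0.25 -0.2  -0.66] T [-0.01 -0.01 -0.07] w 0.5 t 15.7
row [0.5, -0.6, 1.1] [-0.001, 0.002, 0.001] t 15.7
```

Emit:
{"name": "drive_tool", "arguments": {"deltas": [[0.5,-0.6,1,0,0.002,0,0.6],[0.5,-0.6,1,0,0.002,0,0.7],[0.5,-0.6,1,0,0.002,0,1],[0.5,-0.6,1,0,0.002,0,1],[0.5,-0.6,1,0,0.002,0,1],[0.5,-0.6,1,0,0.002,0,1],[0.5,-0.6,1,0,0.002,0,1]]}}

```text
t: 16.4
tool_pos: [0.5139, 0.2383, 0.1513]
tool_rot: [0.0, 0.086, 0.996, -0.0]
contact_force: [0.7, 1.3, 2.1]
gripper_width: 0.159
```

Emit:
{"name": "drive_tool", "arguments": {"deltas": [[0,0,-10,0,0,0,1],[0,0,-30,0,0,0,1],[0,0,-60,0,0,0,1],[0,0,-90,0,0,0,1],[0,0,-115,0,0,0,1],[0,0,-130,0,0,0,1],[0,0,-132,0,0,0,1],[0,0,-132,0,0,0,1]]}}

```text
t: 17.2
tool_pos: [0.5136, 0.2381, 0.2833]
tool_rot: [0.0, 0.086, 0.996, -0.0]
contact_force: [-0.7, -0.8, -1.2]
gripper_width: 0.162
```

```bash
python3 -c "
from look import *
p=np.array([.659,-.052])-.0345*np.array([np.cos(.2195),np.sin(.2195)]);print(p)
st();delta([*p,.283],np.radians(192.58))"
```

```text
[ 0.62532778 -0.05951209]
p [0.5136 0.2381 0.2833] yawx 170.19 z [ 0. -0. -1.] F [-0.66 -0.75 -1.2 ] T [-0.05 -0.01  0.  ] w 0.162 t 17.2
row [-160.8, -274.2, 0.4] [-0.0, 0.0, -0.391] t 17.2
```

Emit:
{"name": "drive_tool", "arguments": {"deltas": [[-12,-20,0,0,0,-0.03,1],[-33,-55,0,0,0,-0.1,1],[-57,-97,0,0,0,-0.18,1],[-82,-140,0,0,0,-0.26,1],[-107,-182,0,0,0,-0.33,1],[-132,-225,0,0,0,-0.39,1],[-150,-256,0,0,0,-0.391,1],[-160,-272,0,0,0,-0.391,1]]}}

```text
t: 18.0
tool_pos: [0.6244, -0.0623, 0.2816]
tool_rot: [-0.002, -0.107, 0.994, -0.001]
contact_force: [0.4, -1.0, -1.1]
gripper_width: 0.162
```

```bash
python3 -c "
from look import *
st();delta([.6253,-.0595,.283],np.radians(192.58))"
```

```text
p [ 0.6244 -0.0623  0.2816] yawx -167.72 z [-0.003 -0.003 -1.   ] F [ 0.45 -1.03 -1.06] T [ 0.07  0.   -0.02] w 0.162 t 18.0
row [-1.5, 2.5, -1.5] [-0.002, -0.003, -0.005] t 18.0
```

Descend to near the prong tip (lug underside ≈ 0.240 → TCP ≈ 0.228), then look.

Emit:
{"name": "drive_tool", "arguments": {"deltas": [[-1.5,2.5,0,0,-0.003,-0.005,1],[-1.5,2.5,0,0,-0.003,-0.005,1],[-1.5,2.5,0,0,-0.003,-0.005,1],[-1.5,2.5,0,0,-0.003,-0.005,1]]}}

```text
t: 18.4
tool_pos: [0.6249, -0.0574, 0.2813]
tool_rot: [-0.0, -0.111, 0.994, -0.001]
contact_force: [0.0, -0.3, -0.9]
gripper_width: 0.157
```

Emit:
{"name": "drive_tool", "arguments": {"deltas": [[0,0,10,0,0,0,1],[0,0,22,0,0,0,1],[0,0,34,0,0,0,1],[0,0,44,0,0,0,1],[0,0,52,0,0,0,1],[0,0,52,0,0,0,1],[0,0,52,0,0,0,1],[0,0,52,0,0,0,1]]}}

```text
t: 19.2
tool_pos: [0.6253, -0.0576, 0.2298]
tool_rot: [0.0, -0.111, 0.994, -0.001]
contact_force: [-0.1, -0.9, -0.9]
gripper_width: 0.158
```

```bash
python3 -c "
from look import *
look('13');delta([.6253,-.0595,.224],np.radians(192.58))"
```

```text
p [ 0.6253 -0.0576  0.2298] yawx -167.28 z [ 0.    -0.001 -1.   ] F [-0.11 -0.87 -0.87] T [ 0.03 -0.01  0.02] w 0.158 t 19.2
row [0.4, -1.9, 5.9] [-0.001, 0.0, 0.002] t 19.3
```

View pics/l13.png

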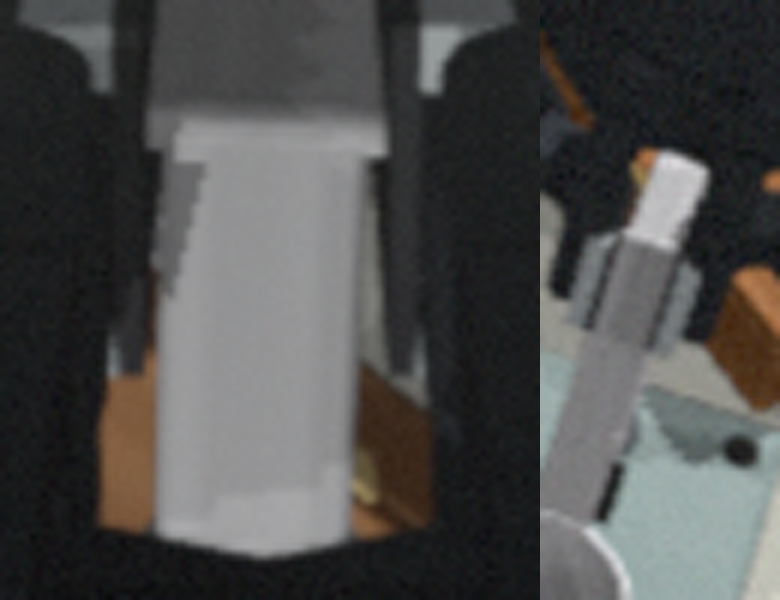

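View pics/w13.png

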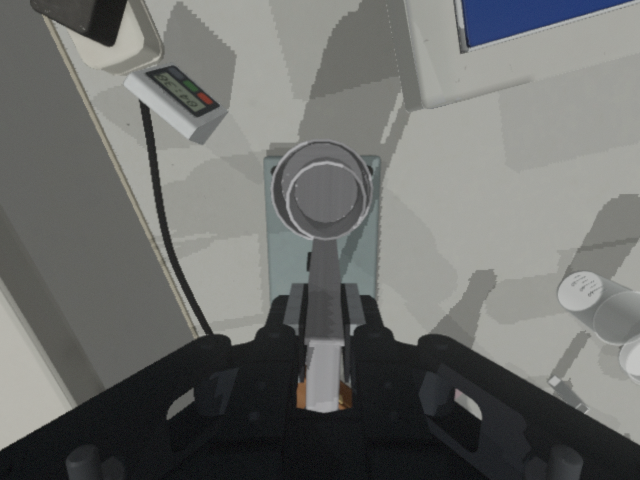

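Run:
```python
from chk import *
from scipy.spatial.transform import Rotation as Ro
def edges(f,vs,u0,u1):
    z=load(f); g=cv2.GaussianBlur(cv2.cvtColor(z['im'],cv2.COLOR_BGR2GRAY).astype(np.float32),(0,0),1.0)
    for v in vs:
        row=np.diff(g[v]); 
        pk=[(u+.5,round(float(row[u]),1)) for u in range(u0,u1) if abs(row[u])>5 and abs(row[u])>=max(abs(row[u-2:u+3]))]
        print(f,v,pk)
edges('w13',range(336,408,8),298,352)
edges('w6',range(336,392,8),298,352)
for f,tcp,yx,off,ln in (('w13',[.6253,-.0576,.2298],-167.28,.0,(0,.0275+.007)),('w6',[.6335,-.0576,.2243],-167.48,0,(0,.0265))):
    z=load(f); a=np.radians(yx+180); d=np.array([np.cos(a),np.sin(a),0]); n=np.array([-d[1],d[0],0])
    X=np.array([np.array(tcp)+[0,0,.0147]+d*x+n*w for x in (-.0015,.01,.02,.0265,.0345) for w in (-.006,.006)])
    print(f,proj(z,X).round(1).tolist())
```

```text
w13 336 [(304.5, 12.7), (343.5, -11.3)]
w13 344 [(304.5, 14.1), (308.5, 20.9), (343.5, -30.2), (349.5, -5.5)]
w13 352 [(306.5, 19.8), (312.5, 14.9), (341.5, -22.4)]
w13 360 [(305.5, 19.2), (310.5, 17.2), (338.5, -10.4), (342.5, -24.8)]
w13 368 [(305.5, 22.3), (338.5, -9.3), (343.5, -24.6)]
w13 376 [(305.5, 31.4), (337.5, -11.6), (343.5, -19.3), (350.5, -9.2)]
w13 384 [(306.5, 14.0), (338.5, -25.0), (346.5, 10.4), (350.5, -22.0)]
w13 392 [(305.5, 15.7), (338.5, -25.8)]
w13 400 [(305.5, 14.6), (341.5, -17.0), (351.5, -6.0)]
w6 336 [(309.5, 14.0), (338.5, -15.1), (347.5, -7.6)]
w6 344 [(309.5, 20.1), (317.5, 15.9), (338.5, -30.4), (344.5, -5.4)]
w6 352 [(309.5, 21.2), (315.5, 15.0), (338.5, -29.8)]
w6 360 [(309.5, 21.8), (313.5, 14.8), (338.5, -31.9)]
w6 368 [(309.5, 29.5), (338.5, -32.1)]
w6 376 [(302.5, 10.9), (309.5, 31.6), (338.5, -31.6), (344.5, -7.4)]
w6 384 [(302.5, 22.8), (307.5, 17.1), (340.5, -27.2)]
w13 [[308.0, 340.0], [342.9, 340.0], [308.3, 369.0], [342.5, 369.1], [308.6, 393.2], [342.1, 393.3], [308.8, 408.5], [341.9, 408.5], [309.1, 426.7], [341.6, 426.8]]
w6 [[308.1, 340.1], [343.1, 340.2], [308.5, 369.2], [342.6, 369.2], [308.8, 393.4], [342.2, 393.4], [309.0, 408.6], [342.0, 408.6], [309.2, 426.8], [341.7, 426.8]]
```

```bash
python3 -c "
from look import *
delta([.6250,-.0597,.2225],np.radians(194.2))"
```

```text
row [0.7, -2.0, 7.4] [-0.001, 0.0, -0.026] t 19.3
```

Emit:
{"name": "drive_tool", "arguments": {"deltas": [[0.7,-2,0,0,0,-0.026,1],[0.7,-2,0,0,0,-0.026,1],[0.7,-2,0,0,0,-0.026,1],[0.7,-2,0,0,0,-0.026,1]]}}

```text
t: 19.7
tool_pos: [0.6251, -0.0597, 0.23]
tool_rot: [0.0, -0.124, 0.992, -0.001]
contact_force: [-1.1, 0.3, -1.7]
gripper_width: 0.163
```

```bash
python3 -c "
from look import *
st();delta([.6250,-.0597,.2225],np.radians(194.2))"
```

```text
p [ 0.6251 -0.0597  0.23  ] yawx -165.79 z [ 0.001 -0.001 -1.   ] F [-1.11  0.29 -1.75] T [ 0.   -0.04  0.03] w 0.163 t 19.7
row [0.1, 0.0, 7.5] [-0.001, 0.0, 0.0] t 19.7
```

Now lower gently, watching force (lug at 0.241; tip at 0.234).

Emit:
{"name": "drive_tool", "arguments": {"deltas": [[0,0,2,0,0,0,1],[0,0,4,0,0,0,1],[0,0,6,0,0,0,1],[0,0,8,0,0,0,1],[0,0,8,0,0,0,1]]}}

```text
t: 20.2
tool_pos: [0.6248, -0.0596, 0.2215]
tool_rot: [-0.0, -0.124, 0.992, -0.001]
contact_force: [0.1, -0.5, -0.9]
gripper_width: 0.158
```

Emit:
{"name": "drive_tool", "arguments": {"deltas": [[0,0,2,0,0,0,1],[0,0,3,0,0,0,1],[0,0,4,0,0,0,1],[0,0,4,0,0,0,1]]}}

```text
t: 20.6
tool_pos: [0.6248, -0.0597, 0.2173]
tool_rot: [-0.0, -0.124, 0.992, -0.001]
contact_force: [0.2, -0.4, -0.8]
gripper_width: 0.16
```

```bash
python3 -c "
from look import *
st();delta([.6250,-.0597,.2125],np.radians(194.2))"
```

```text
p [ 0.6248 -0.0597  0.2173] yawx -165.79 z [-0.    -0.001 -1.   ] F [ 0.16 -0.43 -0.76] T [0.02 0.01 0.02] w 0.16 t 20.6
row [-0.2, -0.1, 4.8] [-0.001, -0.001, 0.0] t 20.6
```

Emit:
{"name": "drive_tool", "arguments": {"deltas": [[0,0,2,0,0,0,1],[0,0,3,0,0,0,1],[0,0,4,0,0,0,1],[0,0,4,0,0,0,1]]}}

```text
t: 21.0
tool_pos: [0.6248, -0.0597, 0.2133]
tool_rot: [-0.0, -0.124, 0.992, -0.001]
contact_force: [0.2, 0.2, 0.2]
gripper_width: 0.162
```

Emit:
{"name": "drive_tool", "arguments": {"deltas": [[0,0,2,0,0,0,1],[0,0,3,0,0,0,1],[0,0,4,0,0,0,1],[0,0,4,0,0,0,1]]}}

```text
t: 21.4
tool_pos: [0.6249, -0.0597, 0.2093]
tool_rot: [-0.0, -0.124, 0.992, -0.001]
contact_force: [0.9, -0.8, 0.9]
gripper_width: 0.164
```

Emit:
{"name": "drive_tool", "arguments": {"deltas": [[0,0,1.5,0,0,0,1],[0,0,3,0,0,0,1],[0,0,3,0,0,0,1]]}}

```text
t: 21.7
tool_pos: [0.6251, -0.0596, 0.2063]
tool_rot: [0.0, -0.124, 0.992, -0.001]
contact_force: [-0.3, 0.6, 2.2]
gripper_width: 0.158
```

```bash
python3 -c "
from look import *
st();delta([.6250,-.0597,.2025],np.radians(194.2))"
```

```text
p [ 0.6251 -0.0596  0.2063] yawx -165.79 z [ 0.    -0.001 -1.   ] F [-0.29  0.63  2.18] T [ 0.02 -0.14 -0.03] w 0.158 t 21.7
row [0.1, -0.0, 3.8] [-0.001, 0.0, 0.0] t 21.7
```

Emit:
{"name": "drive_tool", "arguments": {"deltas": [[0,0,1.5,0,0,0,1],[0,0,3,0,0,0,1],[0,0,3,0,0,0,1]]}}

```text
t: 22.0
tool_pos: [0.6243, -0.0598, 0.2025]
tool_rot: [-0.001, -0.124, 0.992, -0.001]
contact_force: [-0.2, -1.1, -1.1]
gripper_width: 0.164
```

Emit:
{"name": "drive_tool", "arguments": {"deltas": [[0,0,1.5,0,0,0,1],[0,0,3,0,0,0,1],[0,0,3,0,0,0,1]]}}

```text
t: 22.3
tool_pos: [0.6241, -0.0597, 0.199]
tool_rot: [-0.001, -0.124, 0.992, -0.0]
contact_force: [1.2, 0.3, -0.5]
gripper_width: 0.159
```

Emit:
{"name": "drive_tool", "arguments": {"deltas": [[0,0,1.5,0,0,0,1],[0,0,3,0,0,0,1],[0,0,3,0,0,0,1]]}}

```text
t: 22.6
tool_pos: [0.6241, -0.0596, 0.1958]
tool_rot: [-0.001, -0.124, 0.992, -0.0]
contact_force: [1.4, 0.9, -1.6]
gripper_width: 0.163
```

```bash
python3 -c "
from look import *
st();delta([.6250,-.0597,.191],np.radians(194.2))"
```

```text
p [ 0.6241 -0.0596  0.1958] yawx -165.78 z [-0.002 -0.001 -1.   ] F [ 1.4   0.89 -1.56] T [-0.03 -0.22 -0.01] w 0.163 t 22.6
row [-0.9, -0.3, 4.8] [-0.001, -0.003, 0.0] t 22.6
```

Emit:
{"name": "drive_tool", "arguments": {"deltas": [[-0.5,-0.2,1,0,-0.002,0,1],[-0.8,-0.3,2,0,-0.003,0,1],[-0.8,-0.3,3,0,-0.003,0,1],[-0.8,-0.3,3,0,-0.003,0,1]]}}

```text
t: 23.0
tool_pos: [0.6247, -0.0598, 0.1925]
tool_rot: [-0.0, -0.124, 0.992, -0.0]
contact_force: [-0.4, 0.0, -1.7]
gripper_width: 0.162
```

Emit:
{"name": "drive_tool", "arguments": {"deltas": [[0,0,1,0,0,0,1],[0,0,2,0,0,0,1],[0,0,2,0,0,0,1]]}}

```text
t: 23.3
tool_pos: [0.6249, -0.0598, 0.1907]
tool_rot: [0.0, -0.124, 0.992, -0.0]
contact_force: [-1.1, 0.1, 2.0]
gripper_width: 0.158
```

```bash
python3 -c "
from look import *
st();delta([.6250,-.0597,.19],np.radians(194.2))"
```

```text
p [ 0.6249 -0.0598  0.1907] yawx -165.79 z [ 0. -0. -1.] F [-1.11  0.08  1.97] T [ 0.06  0.   -0.03] w 0.158 t 23.3
row [-0.1, 0.1, 0.7] [-0.001, 0.0, 0.0] t 23.3
```

Emit:
{"name": "drive_tool", "arguments": {"deltas": [[0,0,0.6,0,0,0,1],[0,0,1.2,0,0,0,1],[0,0,1.2,0,0,0,1],[0,0,1.2,0,0,0,1]]}}

```text
t: 23.7
tool_pos: [0.625, -0.0598, 0.1899]
tool_rot: [0.0, -0.124, 0.992, -0.0]
contact_force: [-1.8, -0.6, 3.6]
gripper_width: 0.159
```

Emit:
{"name": "drive_tool", "arguments": {"deltas": [[0,0,0.8,0,0,0,1],[0,0,1.5,0,0,0,1],[0,0,1.5,0,0,0,1],[0,0,1.5,0,0,0,1]]}}

```text
t: 24.1
tool_pos: [0.6252, -0.0598, 0.1889]
tool_rot: [0.001, -0.124, 0.992, -0.0]
contact_force: [-3.3, -0.5, 7.3]
gripper_width: 0.156
```

```bash
python3 -c "
from look import *
st()"
```

```text
p [ 0.6252 -0.0598  0.1889] yawx -165.79 z [ 0.002 -0.    -1.   ] F [-3.28 -0.53  7.3 ] T [0.1  0.27 0.06] w 0.156 t 24.1
```

Emit:
{"name": "drive_tool", "arguments": {"deltas": [[0,0,-0.8,0,0,0,1],[0,0,-1.3,0,0,0,1],[0,0,-1.3,0,0,0,0.85],[0,0,-1.3,0,0,0,0.6],[0,0,-1.3,0,0,0,0.5],[0,0,-1.3,0,0,0,0.5],[0,0,-1.3,0,0,0,0.5]]}}

```text
t: 24.8
tool_pos: [0.6252, -0.0598, 0.19]
tool_rot: [0.001, -0.124, 0.992, -0.0]
contact_force: [0.7, -0.0, 0.0]
gripper_width: 0.498
```

```bash
python3 -c "
from look import *
look('14')"
```

```text
p [ 0.6252 -0.0598  0.19  ] yawx -165.79 z [ 0.001 -0.    -1.   ] F [ 0.71 -0.05  0.04] T [0.07 0.01 0.03] w 0.498 t 24.8
```

View pics/w14.png

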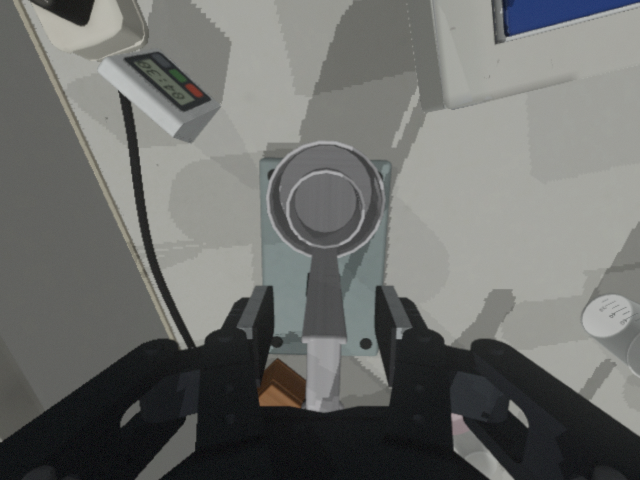

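Emit:
{"name": "drive_tool", "arguments": {"deltas": [[0,0,-25,0,0,0,0.5],[0,0,-60,0,0,0,0.5],[0,0,-90,0,0,0,0.5],[0,0,-90,0,0,0,0.5]]}}

```text
t: 25.3
tool_pos: [0.6275, -0.0602, 0.2851]
tool_rot: [0.005, -0.123, 0.992, -0.001]
contact_force: [1.1, 0.2, 0.8]
gripper_width: 0.499
```

```bash
python3 -c "
from look import *
st();delta([.5397,.3649,.25],np.radians(194.5))
b=shot('scene','s15')[0][190:350,380:500]
cv2.imwrite('pics/a15.png',cv2.resize(b,None,fx=3.3,fy=3.3,interpolation=2))"
```

```text
p [ 0.6275 -0.0602  0.2851] yawx -165.81 z [ 0.01 -0.   -1.  ] F [1.14 0.18 0.85] T [-0.01 -0.01  0.01] w 0.499 t 25.3
row [-18.7, 433.7, 34.1] [-0.003, 0.009, -0.005] t 25.3
```

View pics/a15.png

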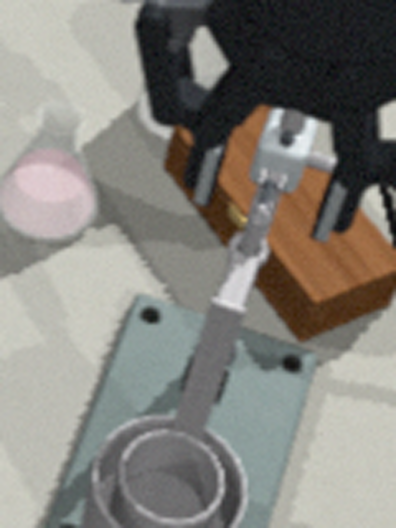

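Emit:
{"name": "drive_tool", "arguments": {"deltas": [[-2,40,4,0,0.009,0,0.5],[-4,85,8,0,0.009,0,0.5],[-6,130,12,0,0.009,0,0.5],[-8,175,16,0,0.009,0,0.5],[-10,220,20,0,0.009,0,0.5],[-12,265,24,0,0.009,0,0.5],[-14,310,28,0,0.009,0,0.5],[-16,350,30,0,0.009,0,0.5]]}}

```text
t: 26.15
tool_pos: [0.5545, 0.2853, 0.2503]
tool_rot: [-0.003, -0.124, 0.992, -0.001]
contact_force: [0.1, -0.0, 0.3]
gripper_width: 0.499
```

```bash
python3 -c "
from look import *
st();delta([.5397,.3649,.2],np.radians(194.5))"
```

```text
p [0.5545 0.2853 0.2503] yawx -165.73 z [-0.005 -0.003 -1.   ] F [ 0.11 -0.03  0.33] T [-0.   -0.09  0.01] w 0.499 t 26.15
row [-5.6, 80.8, 50.1] [-0.002, -0.006, -0.004] t 26.15
```

Emit:
{"name": "drive_tool", "arguments": {"deltas": [[-2,35,10,0,-0.006,-0.004,0.5],[-5,65,25,0,-0.006,-0.004,0.5],[-5.5,81,40,0,-0.006,-0.004,0.5],[-5.5,81,50,0,-0.006,-0.004,0.5],[-5.5,81,50,0,-0.006,-0.004,0.5],[-5.5,81,50,0,-0.006,-0.004,0.5],[-5.5,81,50,0,-0.006,-0.004,0.5]]}}

```text
t: 26.85
tool_pos: [0.541, 0.3632, 0.201]
tool_rot: [0.001, -0.125, 0.992, -0.001]
contact_force: [0.1, 0.2, 0.1]
gripper_width: 0.497
```

```bash
python3 -c "
from look import *
st();delta([.5397,.3649,.149],np.radians(194.5)); shot('wrist','w16')"
```

```text
p [0.541  0.3632 0.201 ] yawx -165.67 z [ 0.002 -0.002 -1.   ] F [0.15 0.15 0.14] T [-0.01  0.01  0.01] w 0.497 t 26.85
row [0.9, 2.1, 52.0] [-0.002, 0.002, -0.003] t 26.85
```

View pics/w16.png

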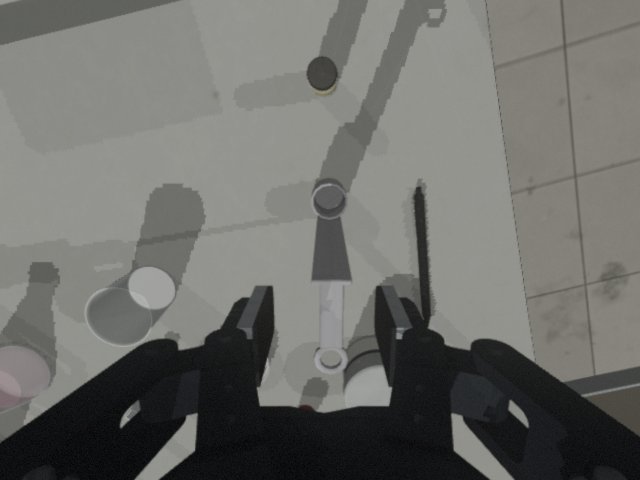

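Emit:
{"name": "drive_tool", "arguments": {"deltas": [[0.9,2,20,0,0.002,-0.003,0.5],[0.9,2,40,0,0.002,-0.003,0.5],[0.9,2,52,0,0.002,-0.003,0.5],[0.9,2,52,0,0.002,-0.003,0.5],[0.9,2,52,0,0.002,-0.003,0.5],[0.9,2,52,0,0.002,-0.003,0.5],[0.9,2,52,0,0.002,-0.003,0.5],[0.9,2,52,0,0.002,-0.003,0.5]]}}

```text
t: 27.7
tool_pos: [0.5399, 0.3655, 0.1498]
tool_rot: [0.001, -0.126, 0.992, -0.001]
contact_force: [0.3, 0.1, -0.2]
gripper_width: 0.501
```

```bash
python3 -c "
from look import *
st();delta([.5397,.3649,.149],np.radians(194.5))"
```

```text
p [0.5399 0.3655 0.1498] yawx -165.47 z [ 0.001 -0.001 -1.   ] F [ 0.27  0.11 -0.18] T [ 0.04  0.02 -0.03] w 0.501 t 27.7
row [0.3, -0.5, 0.8] [-0.002, 0.001, 0.001] t 27.7
```

Emit:
{"name": "drive_tool", "arguments": {"deltas": [[0.3,-0.5,0.8,0,0,0,0.6],[0.3,-0.5,0.8,0,0,0,0.65],[0.3,-0.5,0.8,0,0,0,1],[0.3,-0.5,0.8,0,0,0,1],[0.3,-0.5,0.8,0,0,0,1],[0.3,-0.5,0.8,0,0,0,1],[0.3,-0.5,0.8,0,0,0,1]]}}

```text
t: 28.4
tool_pos: [0.5399, 0.3652, 0.1493]
tool_rot: [0.001, -0.127, 0.992, -0.0]
contact_force: [0.3, 0.8, 3.1]
gripper_width: 0.206
```

Emit:
{"name": "drive_tool", "arguments": {"deltas": [[0,0,-10,0,0,0,1],[0,0,-30,0,0,0,1],[0,0,-60,0,0,0,1],[0,0,-90,0,0,0,1],[0,0,-115,0,0,0,1],[0,0,-130,0,0,0,1],[0,0,-134,0,0,0,1],[0,0,-134,0,0,0,1]]}}

```text
t: 29.2
tool_pos: [0.5395, 0.3651, 0.2831]
tool_rot: [0.001, -0.126, 0.992, -0.001]
contact_force: [-0.3, -0.2, -1.9]
gripper_width: 0.211
```

```bash
python3 -c "
from look import *
p=np.array([.6585,-.0522])-.0425*np.array([np.cos(.2186),np.sin(.2186)]);print(p)
st();delta([*p,.283],np.radians(192.52))
w=shot('wrist','w17')[0]
cv2.imwrite('pics/a17.png',cv2.resize(w[320:420,280:370],None,fx=6,fy=6,interpolation=2))"
```

```text
[ 0.61701141 -0.06141668]
p [0.5395 0.3651 0.2831] yawx -165.47 z [ 0.002 -0.001 -1.   ] F [-0.33 -0.15 -1.93] T [-0.02 -0.01 -0.02] w 0.211 t 29.2
row [32.0, -432.4, 0.6] [-0.001, 0.001, 0.035] t 29.2
```

View pics/a17.png

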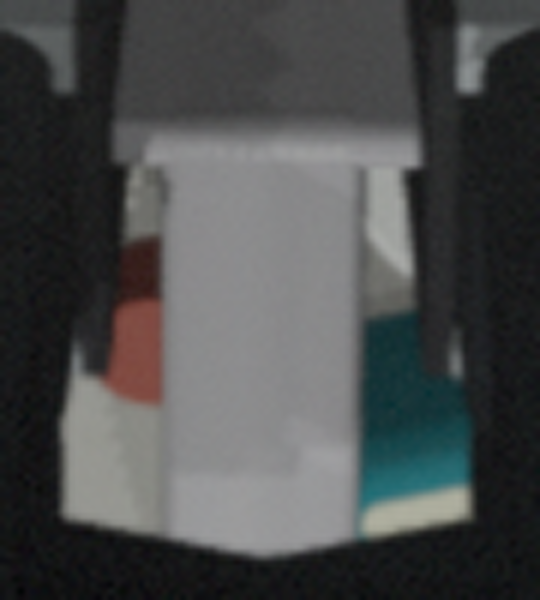

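Emit:
{"name": "drive_tool", "arguments": {"deltas": [[2,-25,0,0,0,0.005,1],[5,-65,0,0,0,0.01,1],[8,-110,0,0,0,0.015,1],[12,-155,0,0,0,0.02,1],[15,-200,0,0,0,0.025,1],[18,-245,0,0,0,0.027,1],[21,-285,0,0,0,0.027,1],[24,-320,0,0,0,0.027,1]]}}

```text
t: 30.05
tool_pos: [0.5955, 0.0463, 0.281]
tool_rot: [-0.001, -0.112, 0.994, -0.001]
contact_force: [-0.2, 0.7, -0.7]
gripper_width: 0.205
```

```bash
python3 -c "
from look import *
st();delta([.6173,-.0614,.283],np.radians(193))"
```

```text
p [0.5955 0.0463 0.281 ] yawx -167.1 z [-0.002 -0.003 -1.   ] F [-0.18  0.66 -0.68] T [-0.01 -0.04 -0.  ] w 0.205 t 30.05
row [2.8, -109.9, -1.7] [-0.002, -0.003, -0.002] t 30.05
```

Emit:
{"name": "drive_tool", "arguments": {"deltas": [[1,-30,-1,0,0,0,1],[2,-65,-1,0,0,0,1],[3,-95,-1,0,0,0,1],[3,-110,-1,0,0,0,1],[3,-110,-1,0,0,0,1],[3,-110,-1,0,0,0,1],[3,-110,-1,0,0,0,1]]}}

```text
t: 30.75
tool_pos: [0.617, -0.0589, 0.2818]
tool_rot: [-0.002, -0.114, 0.993, -0.001]
contact_force: [0.2, 1.0, -1.1]
gripper_width: 0.207
```

```bash
python3 -c "
from look import *
st();delta([.6173,-.0614,.231],np.radians(193))"
```

```text
p [ 0.617  -0.0589  0.2818] yawx -166.92 z [-0.003 -0.002 -1.   ] F [ 0.18  0.96 -1.09] T [ 0.02 -0.02  0.01] w 0.207 t 30.75
row [0.1, -2.4, 50.8] [-0.001, -0.004, 0.001] t 30.75
```

Emit:
{"name": "drive_tool", "arguments": {"deltas": [[0,-2.4,5,0,-0.004,0,1],[0,-2.4,15,0,-0.004,0,1],[0,-2.4,28,0,-0.004,0,1],[0,-2.4,40,0,-0.004,0,1],[0,-2.4,50,0,-0.004,0,1],[0,-2.4,50,0,-0.004,0,1],[0,-2.4,50,0,-0.004,0,1],[0,-2.4,50,0,-0.004,0,1]]}}

```text
t: 31.55
tool_pos: [0.6178, -0.0615, 0.2324]
tool_rot: [0.001, -0.114, 0.994, -0.001]
contact_force: [-1.0, -0.7, -0.9]
gripper_width: 0.206
```

```bash
python3 -c "
from look import *
look('18');delta([.6173,-.0614,.225],np.radians(193))"
```

```text
p [ 0.6178 -0.0615  0.2324] yawx -166.93 z [ 0.002 -0.001 -1.   ] F [-1.05 -0.66 -0.89] T [-0.01 -0.05 -0.03] w 0.206 t 31.55
row [0.5, 0.2, 7.5] [-0.001, 0.002, 0.001] t 31.65
```

View pics/w18.png

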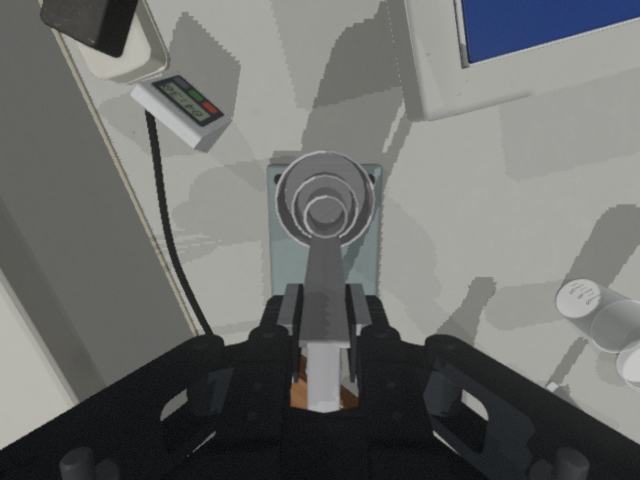

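View pics/l18.png

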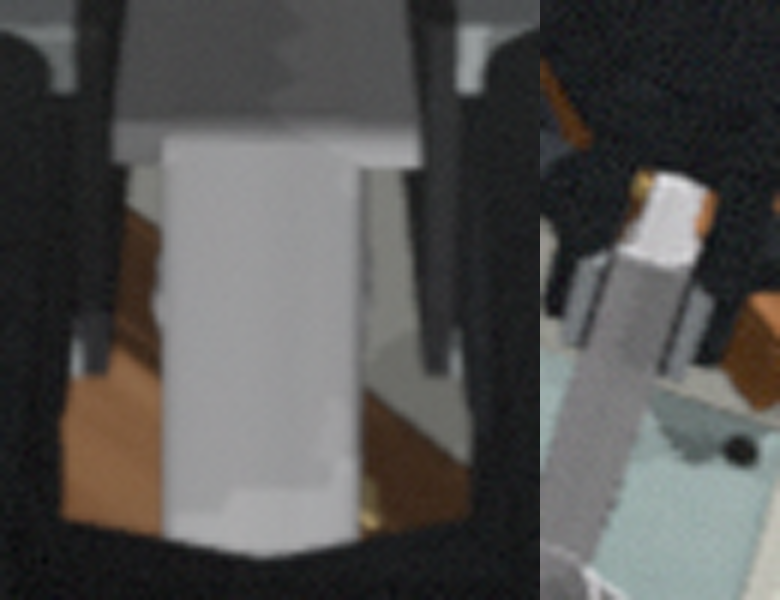

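Concentric nesting looks right. Lower gently.

Emit:
{"name": "drive_tool", "arguments": {"deltas": [[0.5,0.1,2,0,0.002,0,1],[0.5,0.1,4,0,0.002,0,1],[0.5,0.1,6,0,0.002,0,1],[0.5,0.1,8,0,0.002,0,1],[0.5,0.1,8,0,0.002,0,1]]}}

```text
t: 32.15
tool_pos: [0.6171, -0.0614, 0.2241]
tool_rot: [-0.0, -0.114, 0.993, -0.001]
contact_force: [0.0, -0.2, -1.3]
gripper_width: 0.204
```

Emit:
{"name": "drive_tool", "arguments": {"deltas": [[0,0,2,0,0,0,1],[0,0,3,0,0,0,1],[0,0,4,0,0,0,1],[0,0,4,0,0,0,1]]}}

```text
t: 32.55
tool_pos: [0.617, -0.0614, 0.2199]
tool_rot: [-0.001, -0.114, 0.993, -0.001]
contact_force: [0.3, 0.5, -0.9]
gripper_width: 0.205
```

Emit:
{"name": "drive_tool", "arguments": {"deltas": [[0,0,1.5,0,0,0,1],[0,0,3,0,0,0,1],[0,0,4,0,0,0,1],[0,0,4,0,0,0,1]]}}

```text
t: 32.95
tool_pos: [0.6168, -0.0614, 0.2157]
tool_rot: [-0.001, -0.114, 0.993, -0.001]
contact_force: [-0.3, -0.4, 0.2]
gripper_width: 0.205
```

```bash
python3 -c "
from look import *
st();delta([.6173,-.0614,.21],np.radians(193))"
```

```text
p [ 0.6168 -0.0614  0.2157] yawx -166.92 z [-0.001 -0.001 -1.   ] F [-0.3  -0.36  0.17] T [-0.04 -0.01  0.01] w 0.205 t 32.95
row [-0.5, -0.1, 5.7] [-0.001, -0.002, 0.001] t 32.95
```

Emit:
{"name": "drive_tool", "arguments": {"deltas": [[-0.2,0,1.5,0,-0.001,0,1],[-0.4,0,3,0,-0.001,0,1],[-0.4,0,4,0,-0.001,0,1],[-0.4,0,4,0,-0.001,0,1]]}}

```text
t: 33.35
tool_pos: [0.6172, -0.0614, 0.2116]
tool_rot: [-0.0, -0.114, 0.993, -0.001]
contact_force: [-1.2, 0.1, 0.6]
gripper_width: 0.208
```

Emit:
{"name": "drive_tool", "arguments": {"deltas": [[0,0,1.5,0,0,0,1],[0,0,3,0,0,0,1],[0,0,4,0,0,0,1],[0,0,4,0,0,0,1]]}}

```text
t: 33.75
tool_pos: [0.6175, -0.0614, 0.2078]
tool_rot: [0.0, -0.114, 0.994, -0.001]
contact_force: [0.2, -0.3, 0.9]
gripper_width: 0.205
```

Emit:
{"name": "drive_tool", "arguments": {"deltas": [[0,0,1.5,0,0,0,1],[0,0,3,0,0,0,1],[0,0,3,0,0,0,1]]}}

```text
t: 34.05
tool_pos: [0.6176, -0.0614, 0.2047]
tool_rot: [0.0, -0.114, 0.994, -0.001]
contact_force: [-0.3, 0.5, 2.9]
gripper_width: 0.208
```

```bash
python3 -c "
from look import *
st();delta([.6173,-.0614,.2],np.radians(193))"
```

```text
p [ 0.6176 -0.0614  0.2047] yawx -166.93 z [ 0.    -0.001 -1.   ] F [-0.35  0.46  2.94] T [-0.   -0.11 -0.01] w 0.208 t 34.05
row [0.3, 0.0, 4.7] [-0.001, 0.0, 0.001] t 34.05
```

Emit:
{"name": "drive_tool", "arguments": {"deltas": [[0,0,1.5,0,0,0,1],[0,0,3,0,0,0,1],[0,0,3,0,0,0,1]]}}

```text
t: 34.35
tool_pos: [0.616, -0.0617, 0.2006]
tool_rot: [-0.002, -0.114, 0.994, -0.001]
contact_force: [-2.8, -0.6, 0.8]
gripper_width: 0.204
```

Emit:
{"name": "drive_tool", "arguments": {"deltas": [[0,0,1.5,0,0,0,1],[0,0,3,0,0,0,1],[0,0,3,0,0,0,1]]}}

```text
t: 34.65
tool_pos: [0.6158, -0.0615, 0.197]
tool_rot: [-0.002, -0.114, 0.993, -0.0]
contact_force: [0.5, -0.0, -0.6]
gripper_width: 0.206
```

```bash
python3 -c "
from look import *
st();delta([.6173,-.0614,.195],np.radians(193))"
```

```text
p [ 0.6158 -0.0615  0.197 ] yawx -166.93 z [-0.004 -0.001 -1.   ] F [ 0.5  -0.03 -0.58] T [-0.01 -0.04 -0.01] w 0.206 t 34.65
row [-1.5, -0.2, 2.0] [-0.0, -0.004, 0.001] t 34.65
```

Emit:
{"name": "drive_tool", "arguments": {"deltas": [[-0.6,0,0.5,0,-0.002,0,1],[-1.2,0,1,0,-0.003,0,1],[-1.2,0,2,0,-0.003,0,1],[-1.2,0,2,0,-0.003,0,1]]}}

```text
t: 35.05
tool_pos: [0.617, -0.0612, 0.1949]
tool_rot: [-0.001, -0.114, 0.993, -0.0]
contact_force: [0.7, -1.0, -0.9]
gripper_width: 0.204
```

Emit:
{"name": "drive_tool", "arguments": {"deltas": [[0,0,1,0,0,0,1],[0,0,1.5,0,0,0,1],[0,0,1.5,0,0,0,1]]}}

```text
t: 35.35
tool_pos: [0.6173, -0.0613, 0.1938]
tool_rot: [-0.0, -0.114, 0.994, -0.0]
contact_force: [-0.9, 0.4, 2.5]
gripper_width: 0.206
```

```bash
python3 -c "
from look import *
st();delta([.6173,-.0614,.193],np.radians(193))"
```

```text
p [ 0.6173 -0.0613  0.1938] yawx -166.93 z [-0.001 -0.001 -1.   ] F [-0.87  0.36  2.52] T [ 0.07 -0.02 -0.03] w 0.206 t 35.35
row [-0.0, -0.2, 0.8] [-0.001, -0.001, 0.001] t 35.35
```

Emit:
{"name": "drive_tool", "arguments": {"deltas": [[0,0,1,0,0,0,1],[0,0,1.8,0,0,0,1],[0,0,1.8,0,0,0,1],[0,0,1.8,0,0,0,1]]}}

```text
t: 35.75
tool_pos: [0.6175, -0.0613, 0.1924]
tool_rot: [0.0, -0.114, 0.994, -0.0]
contact_force: [-2.7, 1.0, 5.6]
gripper_width: 0.207
```

Emit:
{"name": "drive_tool", "arguments": {"deltas": [[0,0,0.8,0,0,0,1],[0,0,1.3,0,0,0,1],[0,0,1.3,0,0,0,1],[0,0,1.3,0,0,0,1]]}}

```text
t: 36.15
tool_pos: [0.6176, -0.0613, 0.1918]
tool_rot: [0.0, -0.114, 0.994, -0.0]
contact_force: [-3.6, 0.0, 7.1]
gripper_width: 0.21
```

```bash
python3 -c "
from look import *
st()"
```

```text
p [ 0.6176 -0.0613  0.1918] yawx -166.93 z [ 0.001 -0.    -1.   ] F [-3.61  0.    7.07] T [0.12 0.22 0.02] w 0.21 t 36.15
```

Emit:
{"name": "drive_tool", "arguments": {"deltas": [[0,0,-0.8,0,0,0,1],[0,0,-1.4,0,0,0,1],[0,0,-1.4,0,0,0,0.85],[0,0,-1.4,0,0,0,0.6],[0,0,-1.4,0,0,0,0.5],[0,0,-1.4,0,0,0,0.5],[0,0,-1.4,0,0,0,0.5]]}}

```text
t: 36.85
tool_pos: [0.6176, -0.0613, 0.193]
tool_rot: [0.0, -0.114, 0.994, -0.0]
contact_force: [-0.3, -0.1, -0.2]
gripper_width: 0.501
```

Emit:
{"name": "drive_tool", "arguments": {"deltas": [[0,0,-25,0,0,0,0.5],[0,0,-60,0,0,0,0.5],[0,0,-95,0,0,0,0.5],[0,0,-100,0,0,0,0.5],[0,0,-100,0,0,0,0.5]]}}

```text
t: 37.35
tool_pos: [0.6182, -0.0613, 0.2943]
tool_rot: [0.002, -0.114, 0.994, -0.0]
contact_force: [-0.7, -0.1, -0.1]
gripper_width: 0.501
```

Emit:
{"name": "drive_tool", "arguments": {"deltas": [[0,40,0,0,0,0,0.5],[0,80,0,0,0,0,0.5],[0,120,0,0,0,0,0.5],[0,160,0,0,0,0,0.5],[0,200,0,0,0,0,0.5],[0,240,0,0,0,0,0.5],[0,280,0,0,0,0,0.5],[0,280,0,0,0,0,0.5]]}}

```text
t: 38.15
tool_pos: [0.5516, 0.2187, 0.2919]
tool_rot: [-0.0, -0.119, 0.993, 0.001]
contact_force: [0.6, -0.4, -0.4]
gripper_width: 0.501
```

```bash
python3 -c "
from look import *
st()
a=shot('top','t20')[0];b=shot('scene','s20')[0]
cv2.imwrite('pics/a20.png',np.hstack([cv2.resize(a[130:290,390:510],None,fx=3.3,fy=3.3,interpolation=2),cv2.resize(b[190:350,380:500],None,fx=3.3,fy=3.3,interpolation=2)]))"
```

```text
p [0.5516 0.2187 0.2919] yawx -166.35 z [-0.001  0.002 -1.   ] F [ 0.57 -0.35 -0.36] T [-0.07 -0.    0.01] w 0.501 t 38.15
```

View pics/a20.png

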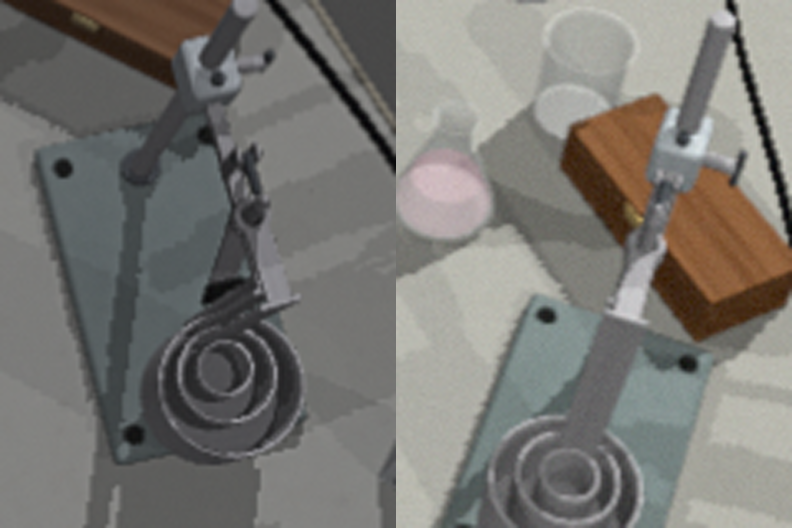

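View pics/s20.png

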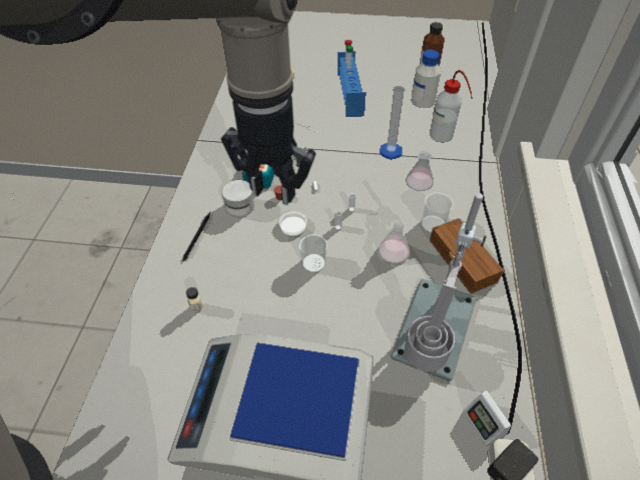

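```bash
python3 -c "
from h import *
for f in('top0','t20'):
  z=load(f);P=cloud(z)
  for uv in proj(z,[[.659+.976*d,-.052+.217*d,.2265] for d in(.018,.014,.010,.007)]).round().astype(int): print(f,uv,P[uv[1],uv[0]].round(3))
a,b=load('top0')['im'],load('t20')['im']
cv2.imwrite('pics/a21.png',np.hstack([cv2.resize(i[150:210,440:480],None,fx=9,fy=9,interpolation=2) for i in(a,b)]))"
```

```text
top0 [466 179] [ 0.678 -0.049  0.223]
top0 [466 182] [ 0.672 -0.048  0.227]
top0 [467 184] [ 0.67  -0.05   0.224]
top0 [468 186] [ 0.667 -0.052  0.225]
t20 [466 179] [ 0.677 -0.049  0.226]
t20 [466 182] [ 0.673 -0.049  0.224]
t20 [467 184] [ 0.671 -0.051  0.222]
t20 [468 186] [ 0.668 -0.052  0.222]
```

View pics/a21.png

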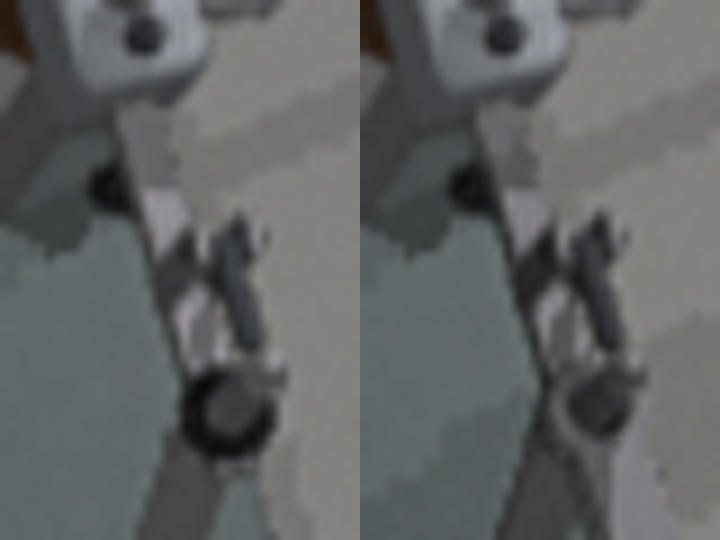

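The gate looks the same as at the start, so it is shut. The eyes lie around the prong's foot. I am handing the job in.

```bash
python3 -c "
from station import r
print(r.job_done())"
```

```text
the job is handed in; nothing more can be done
None
```

All three dippers are hung on the snap hook in the order asked (large, medium, small), with their cups nested. The job was handed in at about 38 s with the arm well clear.

- **Pressing:** For each dipper I felt the gate push back and then drop away. I then pressed the eye onto the seat with the reading at about 7 to 8 N. With the weight already hanging there, I estimate 10 to 11 N on the seat. I eased the pressure off before opening the fingers.
- **Final pictures:** They show the three cups nested, the eyes stacked at the prong's foot, and the glassware in place by eye. The gate bar looks as it did at the start, at a height of about 0.222–0.226 m, against 0.223–0.227 m before.
- **What disagreed:**
  - The handles measured about 2 mm narrower than stated, both by the gripper and in the pictures.
  - The medium and small eyes were hidden from the cameras while they went over the prong. I placed those two by calculation from the large dipper's position and by force, and they met no resistance before the gate.
  - A sideways force of 3 to 4 N showed while pressing each one home, and was gone after release.

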